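# Screw down the lid of a pressure cooker

## Task

The jars are in the pressure cooker; close it. Put the lid squarely on the pot with its clamping bar clear of the two steel hooks, swing the bar under both hooks until it meets their stops, then turn the T-handle clockwise until the bar comes up against the hooks and is snug, without forcing it. Leave the pot and everything round it standing where it is, and let go.

Things in the scene. Friction and masses are not known exactly. Their poses are not given: they have to be found in the camera images.
- pot: Steel pressure-cooker pot, heavy (4 to 6 kg), three jars inside well below its rim; 188 mm across, 115 mm high to the rim, wall 4 mm. Origin: centre of its underside, z up. A steel hook stands on its +x and on its -x side, up to 176 mm above the base and out to 128 mm from the axis. Two black loop handles at +y and -y reach 140 mm from the axis, 84 to 101 mm up.
- pot_rim (a point): Centre of the pot's mouth, 115 mm above its base. Clear opening 176 mm.
- hook_a (a point): Underside of the lip of the hook on the pot's +x side, 108 mm from the pot's axis, 167 mm above its base. The lip is 42 mm wide, 9 mm thick and reaches from 101 to 127 mm from the axis; below it an upright plate 122 mm out. From above, the hook is open on its counter-clockwise side and closed by a stop on its clockwise side: a bar swung clockwise stops along the pot's x axis to about 3 degrees.
- hook_b (a point): The same point of the like hook on the pot's -x side (also open on its counter-clockwise side, seen from above).
- lid: Round steel lid, about 0.8 kg with bar and T-handle, on the worktop at the start. Origin: centre of the underside of its plug, z up. Plug 170 mm across, 8 mm deep, bevelled; flange above it 193 mm across, to rest on the rim, so the origin ends 8 mm below the rim. Top 13 mm above the origin at the edge, 31 mm in the middle; two valves up to 34 mm high, 56 mm from the axis, at +y and -y.
- clamp_bar: Steel bar across the lid, 232 mm long, 18 mm wide; turns about the lid's axis (0.06 N m friction), rises with the screw. Origin on that axis, x along the bar, z up; 0 to 8 mm above the lid's origin at the start, 21 mm where it meets the hooks. Arms reach up from 39 mm above its origin at the ends to 55 mm near the axis, boss 61 mm. Set the lid down with the bar 25 degrees or more off the hooks.
- bar_end_a (a point): Middle of the bar's flat end on its +x side, 98 mm from the axis, 34 mm above the bar's origin. The flat end runs from 80 to 116 mm from the axis and is 10 mm thick.
- bar_end_b (a point): The same on the bar's -x side.
- t_handle: Black T-handle of the screw, on the lid's axis: a bar 110 mm long, 16 wide, 16 high. x along it, z up; origin at the lid's origin. Clockwise from above tightens: one turn raises the clamping bar 18 mm (0.7 to 1.3 turns needed). It turns against 0.1 N m of friction and stays put; once the bar bears on the hooks resistance climbs steeply, and 0.2 N m is snug. The lid can be lifted by it.
- t_grip (a point): Middle of the T-handle's bar, 92 mm above the lid's origin whatever the screw's turn.
- pepper_mill: Dark wooden pepper mill, 58 mm across, 170 mm high. Origin: centre of its foot. Bystander.
- coffee_jar: Glass jar of coffee with a grey lid, 71 mm across, 135 mm high. Origin: centre of its foot. Bystander.
- honey_jar: Glass jar with a red lid, 61 mm across, 86 mm high. Origin: centre of its foot. Bystander.
- spice_2: Spice jar with a red cap, 45 mm across, 106 mm high. Origin: centre of its foot. Bystander.
- teaspoon: Steel teaspoon lying on the worktop, 130 x 26 mm, 11 mm high. Origin: centre of its underside. Bystander.
- tea_light: Tea light, a low white cup 38 mm across and 15 mm high. Origin: centre of its foot. Bystander.
- oven_corner (a point): Upper front corner, nearest the robot, of the black table-top oven, which is fixed and 276 mm high. From here its front runs away from the robot and to its left at 46 degrees to the x axis, with a door handle and knobs standing out up to 45 mm: keep the gripper's body clear of it.

How it is judged:
By the outcome, as a careful person would: the job done as asked, in the order asked, and still so for the second after the job is handed in, with the robot touching nothing.
It also fails if it takes over 72 s, if anything falls off the work surface, if the arm or the gripper's body presses on something with over 40 N, if the wrist force passes 120 N, or if a joint passes its speed limit or range.

## Robot

A 6-joint arm with a two-finger parallel gripper is mounted at the origin on a cart in front of the work surface, level with it; the furniture and walls round the work are solid. World frame = base frame: x ahead of the robot, y to its left, z up, the work surface at z = 0. Lengths are in m, angles in rad, forces in N, time in s.
With the tool pointing down it reaches from about 0.3 to 0.875 m from the base axis. Payload 6.4 kg.
Tool frame: the origin (TCP) lies at the very end of the fingers, on their centre line; the grasp point (between the pads) lies 19 mm behind it; z points along the fingers, y is the line along which they close (so a half turn about z gives the same grasp; the last joint's range is limited). The gripper opens to 85 mm and grips with 20 to 120 N. Pads are 22 mm wide; open, the fingers measure 114 mm over their backs; the gripper's body (76 mm by 85 mm) begins 54 mm behind the grasp point. The pads swing forward as they close: fully open they stand 13 mm farther back than shut.
Start: joints at [-1.449, 0.181, 1.607, -0, 1.354, -0.206], TCP at [0.185, -0.544, 0.231] pointing down, gripper open.
Joint ranges: [-2.99, 2.99], [-0.89, 2.07], [0.3, 2.58], [-1.14, 4.28], [0, 2.63], [-3.12, 3.12]. Speed limits (rad/s): [2.57, 2.57, 3.01, 3.14, 3.14, 3.14].

## Interface

Orientations are given as a unit quaternion [w, x, y, z].
In Python, from bench import ctrl gives the robot as it stands.
- The arm moves only by the tool jog_arm, never from a script. Its argument "series" is a list that holds one entry, the list of rows, each a list of 7 numbers: the shift along the tool's x, y, z in mm, then the turn, a rotation vector about the tool's x, y, z in rad, then the finger opening in mm, from 0 to 85.4. In form: [[[tx, ty, tz, rx, ry, rz, gripper], ...]]. A call has exactly 10 rows; each row shifts and turns the commanded pose from where the row before left it, along the tool's axes as they then stand; what a row does not reach is not made up. A row lasts 1/10 s, in which the tool goes at most 50 mm and 8.59 degrees, less where a joint would pass 70% of its speed; a pose out of reach is approached as far as the arm can. A call with a gripper value outside its range is refused whole. The fingers move at their own pace and stop on an object; the grip force is fixed at half the most. Time passes only in rows, so rows that do not move let the fingers close, or fill a call up. It gives the time, the measured TCP pose, the force, the opening and the grip force at its end, in the units of the state.
- ctrl.get_obs(): the state, without advancing time (a new reading comes with each control period).
- ctrl.camera(name): name is "side" or "top" or "wrist"; returns a dict with "frame" (420x560x3 uint8, blue, green, red), "z_map" (420x560 float32, m along the optical axis (not along the pixel's ray), 0 where there is no reading), "fx", "fy", "cx", "cy" (pixels), "xyz" and "rotation" of the camera in the world. Camera axes: x right, y down, z forward; pixel columns grow to the right and rows downward; lengths in m; the calibration is good to about 2 mm. A picture is of the moment at which its call begins.
- ctrl.hand_in(): hands the job in; it is judged then, once.
The state is a dict: "time_s": time; "q": joint angles; "dq": joint speeds; "joint_efforts": joint torques, N m; "eef_pos": TCP position; "eef_rot": TCP orientation; "wrist_force": force on the tool from outside, world axes, zero at the start; "torque": the same for the moment, N m; "opening": opening from 0.0 (shut) to 1.0 (fully open); "grasp_force": force on a finger pad.
Only numpy, scipy, OpenCV 4.12 (cv2) and the standard library are available. Lean on these libraries where they do the work, as an engineer would, in place of code of your own. Each camera call takes 0.05 s, during which the arm holds its last target. There are 200 camera calls.

## Working session

There is one attempt and no reset: what is moved stays moved. The work goes in short steps, Python scripts to look and compute and a tool call to move; the robot and the scene stay as the last step left them, time stands still between calls to the robot, and variables do not carry over. Pictures are saved under pics/ and viewed, at most 10 in all, crops included, and the job is handed in when it is done.

Besides the shell and the picture viewer there is one more tool, called after ">>>" as name(argument=value, ...) on one line, values as JSON. jog_arm: Moves the arm, as the interface text tells. Its arguments: {"type":"object","properties":{"series":{"type":"array"}},"required":["series"]}

```bash
ls; mkdir -p pics; cat > h.py <<'E'
import numpy as np, cv2
from bench import ctrl
from scipy.spatial.transform import Rotation as R
def rot(c):
    r=np.array(c["rotation"],float)
    return r if r.shape==(3,3) else R.from_quat(r[[1,2,3,0]]).as_matrix()
def cloud(c):
    z=c["z_map"]; v,u=np.indices(z.shape)
    p=np.stack([(u-c["cx"])/c["fx"]*z,(v-c["cy"])/c["fy"]*z,z],-1)
    return p@rot(c).T+np.array(c["xyz"])
E
python3 - <<'E'
from h import *
o=ctrl.get_obs(); print(o)
for n in("top","side"):
    c=ctrl.camera(n); cv2.imwrite(f"pics/{n}0.png",c["frame"]); print(n,c["xyz"],rot(c).round(3).tolist(),c["fx"])
    np.save(f"{n}0.npy",cloud(c))
E
```

```text
pics
{'time_s': 0.0, 'q': array([-1.44928836e+00,  1.81520743e-01,  1.60802794e+00, -3.13281175e-05,
        1.35379773e+00, -2.06323151e-01]), 'dq': array([-3.49479087e-04, -6.03831761e-04,  1.26416606e-03,  4.92613415e-04,
       -9.53041786e-04, -7.64645850e-05]), 'joint_efforts': array([ 7.81897979e-04, -4.44872367e+01, -3.51340628e+01, -3.30524390e-04,
        9.03712789e-03, -1.28243357e-05]), 'eef_pos': array([ 0.18506939, -0.54380883,  0.23038593]), 'eef_rot': array([-8.76744476e-04,  9.86594966e-01,  1.63185798e-01,  2.18954223e-05]), 'wrist_force': array([ 0.08855617,  0.78055913, -0.26576111]), 'torque': array([-0.0179948 ,  0.05658069, -0.00430592]), 'grasp_force': 0.0, 'opening': 0.9975076092744767}
top [0.40557567 0.0899649  1.24131406] [[-0.01, -0.987, 0.16], [-1.0, 0.008, -0.011], [0.009, -0.16, -0.987]] 408.81643857590495
side [-0.36073455  0.93293015  1.05851502] [[-0.667, -0.423, 0.614], [-0.745, 0.374, -0.552], [0.004, -0.826, -0.564]] 452.8928266915139
```

View pics/top0.png

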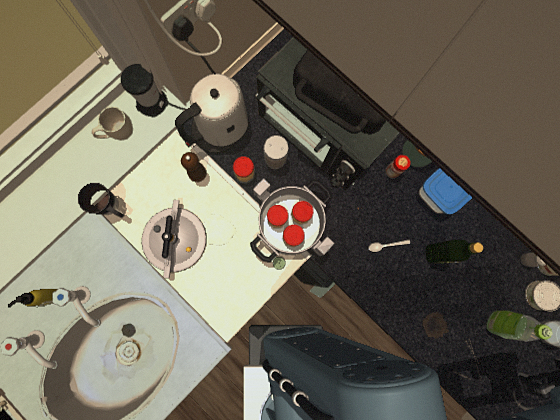

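View pics/side0.png

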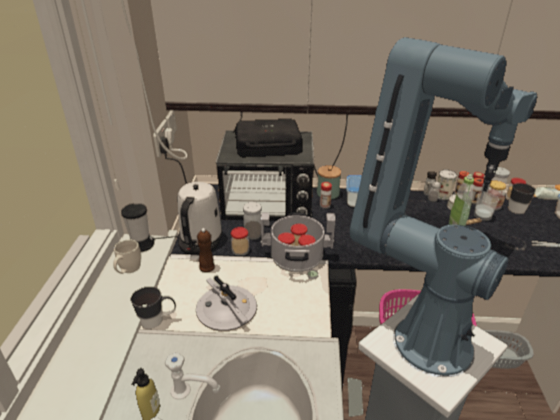

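The top view shows the pot at about (292,222), with its hooks at (262,187) and (326,245). The lid is at (173,240), its bar running near-vertically from (177,202) to (170,275). I'll enlarge that area and fit the geometry.

```bash
python3 - <<'E'
from h import *
im=cv2.imread("pics/top0.png"); P=np.load("top0.npy")
crop=cv2.resize(im[165:290,130:345],None,fx=3.7,fy=3.7,interpolation=cv2.INTER_CUBIC); cv2.imwrite("pics/crop0.png",crop); print(crop.shape)
for n,(u,v) in dict(lid=(173,240),pot=(292,222),hA=(263,187),hB=(325,245),T=(168,236),mill=(188,160),honey=(243,163),coffee=(276,145),tea=(279,263),spice=(402,162),ov=(325,160)).items(): print(n,P[v,u].round(3))
# height map listing around lid & pot
def reg(u0,u1,v0,v1,zl,zh):
    p=P[v0:v1,u0:u1].reshape(-1,3); return p[(p[:,2]>zl)&(p[:,2]<zh)]
def circ(p):
    A=np.c_[2*p[:,:2],np.ones(len(p))]; s=np.linalg.lstsq(A,(p[:,:2]**2).sum(1),rcond=None)[0]; return s[:2],np.sqrt(s[2]+s[:2]@s[:2])
p=reg(130,215,190,290,-.05,.3); print("lid hist",np.histogram(p[:,2],bins=np.arange(-.02,.12,.01)))
p=reg(245,345,170,275,.0,.3); print("pot hist",np.histogram(p[:,2],bins=np.arange(0,.2,.01)))
p=reg(135,210,190,285,.084,.115); print("T",len(p),p.mean(0)); u,s,vt=np.linalg.svd(p[:,:2]-p[:,:2].mean(0)); print(np.degrees(np.arctan2(vt[0,1],vt[0,0])),np.ptp((p[:,:2]-p[:,:2].mean(0))@vt.T,axis=0))
p=reg(245,345,170,275,.15,.2); print("hooks",len(p),p.round(3).tolist() if len(p)<60 else p[::5].round(3).tolist())
E
```

```text
(462, 796, 3)
lid [0.511 0.357 0.066]
pot [0.568 0.011 0.014]
hA [0.641 0.097 0.173]
hB [ 0.485 -0.063  0.178]
T [0.52  0.364 0.1  ]
mill [0.723 0.302 0.156]
honey [0.732 0.156 0.087]
coffee [0.771 0.06  0.135]
tea [0.445 0.052 0.011]
spice [ 0.727 -0.303  0.106]
ov [ 0.726 -0.077  0.134]
lid hist (array([  16, 3134, 2279, 1385,  783,  180,  207,  135,   45,    2,   12,
        216,   70]), array([-0.02, -0.01,  0.  ,  0.01,  0.02,  0.03,  0.04,  0.05,  0.06,
        0.07,  0.08,  0.09,  0.1 ,  0.11]))
pot hist (array([2872, 1358,   95,  112,  109,  124,  166,  123,  288, 1493,  345,
        322,    9,   17,   23,   47,   31,  298,   20]), array([0.  , 0.01, 0.02, 0.03, 0.04, 0.05, 0.06, 0.07, 0.08, 0.09, 0.1 ,
       0.11, 0.12, 0.13, 0.14, 0.15, 0.16, 0.17, 0.18, 0.19]))
T 298 [0.51799646 0.36758061 0.09766018]
174.9834785757531 [0.1192176  0.02781596]
hooks 396 [[0.691, -0.108, 0.155], [0.684, -0.107, 0.16], [0.681, -0.11, 0.162], [0.679, -0.11, 0.161], [0.676, -0.109, 0.162], [0.673, -0.106, 0.163], [0.673, -0.12, 0.16], [0.67, -0.112, 0.161], [0.668, -0.102, 0.157], [0.667, -0.1
[... 938 characters left out ...]
.058, 0.179], [0.493, -0.072, 0.175], [0.492, -0.084, 0.178], [0.49, -0.063, 0.179], [0.49, -0.076, 0.179], [0.488, -0.053, 0.177], [0.487, -0.066, 0.177], [0.487, -0.079, 0.178], [0.485, -0.053, 0.179], [0.485, -0.066, 0.175], [0.485, -0.079, 0.176], [0.482, -0.052, 0.178], [0.482, -0.066, 0.175], [0.482, -0.079, 0.175], [0.48, -0.053, 0.175], [0.479, -0.065, 0.179], [0.48, -0.079, 0.172], [0.477, -0.05, 0.177], [0.477, -0.063, 0.176], [0.477, -0.076, 0.175], [0.474, -0.05, 0.178], [0.475, -0.063, 0.175], [0.474, -0.045, 0.152], [0.472, -0.055, 0.179], [0.472, -0.067, 0.182], [0.47, -0.055, 0.174], [0.469, -0.069, 0.172], [0.467, -0.06, 0.175], [0.464, -0.057, 0.176], [0.462, -0.06, 0.176]]
```

View pics/crop0.png

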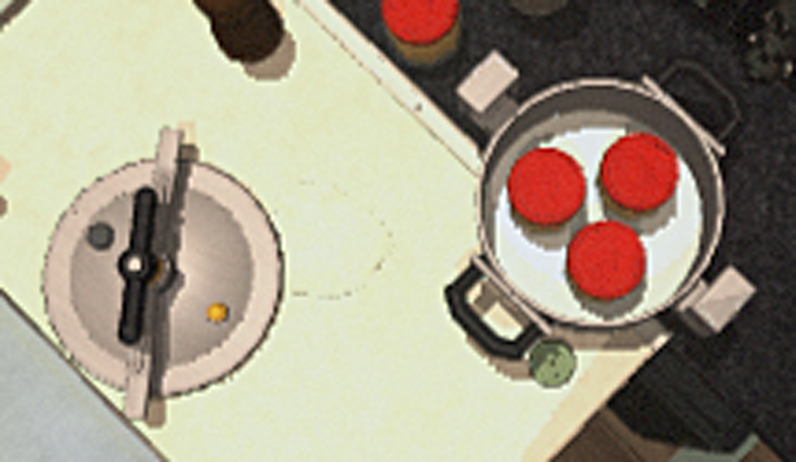

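The crop shows the T-hub at (134,264), the bar ends at (172,130) and (135,415), and the hook tops at (488,82) and (722,300). A green object sits at (552,362), next to the pot's near handle. Next I'll do sub-pixel circle fits.

```bash
cat >> h.py <<'E'
from scipy.optimize import least_squares
def proj(c,X):
    q=(np.asarray(X)-np.array(c["xyz"]))@rot(c); return np.c_[q[:,0]/q[:,2]*c["fx"]+c["cx"],q[:,1]/q[:,2]*c["fy"]+c["cy"]]
def unproj(c,uv,z):
    uv=np.atleast_2d(uv).astype(float)
    d=np.c_[(uv[:,0]-c["cx"])/c["fx"],(uv[:,1]-c["cy"])/c["fy"],np.ones(len(uv))]@rot(c).T; o=np.array(c["xyz"])
    return o+d*((z-o[2])/d[:,2])[:,None]
def circle(c,ctr,r,z,w=.008,n=240):
    g=cv2.GaussianBlur(cv2.cvtColor(c["frame"],cv2.COLOR_BGR2GRAY),(3,3),0).astype(np.float32)
    rs=np.arange(r-w,r+w,.0005); pts=[]
    for a in np.linspace(0,2*np.pi,n,endpoint=False):
        X=np.c_[ctr[0]+rs*np.cos(a),ctr[1]+rs*np.sin(a),np.full(len(rs),z)]
        uv=proj(c,X).astype(np.float32); s=cv2.remap(g,uv[:,:1],uv[:,1:],cv2.INTER_LINEAR).ravel()
        d=np.abs(np.gradient(s)); i=d.argmax()
        if d[i]>1 and 2<i<len(rs)-3: pts.append(X[i,:2])
    pts=np.array(pts)
    f=least_squares(lambda p:np.hypot(*(pts-p[:2]).T)-p[2],[*ctr,r],loss="soft_l1",f_scale=.001)
    return f.x,len(pts),np.median(np.abs(f.fun))
E
python3 - <<'E'
from h import *
c=ctrl.camera("top"); P=cloud(c)
f=lambda u,v,k=4:np.median(P[v-k:v+k,u-k:u+k].reshape(-1,3),0).round(4)
print("table cream",f(225,240),f(225,215),"counter dark",f(345,270),f(360,220))
lid=[.52,.367];pot=[.5605,.018]
for i in range(3):
    a=circle(c,lid,.0965,.013); lid=a[0][:2]; b=circle(c,pot,.094,.115); pot=b[0][:2]
print("lid",a,"pot outer",b,"pot inner",circle(c,pot,.090,.115,.005))
# cloud based
m=lambda q,lo,hi,ctr,r0,r1:(lambda p:p[(p[:,2]>lo)&(p[:,2]<hi)&(np.hypot(*(p[:,:2]-ctr).T)>r0)&(np.hypot(*(p[:,:2]-ctr).T)<r1)])(q.reshape(-1,3))
hk=m(P,.168,.19,pot,.08,.14); d=hk[:,:2]-pot; s=d@[.7,.7]>0
A,B=hk[s].mean(0),hk[~s].mean(0); print("hooks",A,B,"mid",(A+B)[:2]/2,"ang",np.degrees(np.arctan2(*(A-B)[[1,0]])),"rim z",np.median(m(P,.1,.13,pot,.089,.095)[:,2]))
T=m(P,.085,.115,lid,0,.07); print("T",T.mean(0),np.median(T[:,2]))
be=m(P,.025,.06,lid,.085,.125); k=be[:,0]>lid[0]; print("bar ends",be[k].mean(0),be[~k].mean(0),len(be),np.median(be[:,2]),"ang",np.degrees(np.arctan2(*(be[k].mean(0)-be[~k].mean(0))[[1,0]])), (be[k].mean(0)+be[~k].mean(0))/2)
print("flange z",np.median(m(P,.0,.03,lid,.08,.094)[:,2]))
print("hub px", unproj(c,[[130+134/3.7,165+264/3.7]],.1), "T ends",unproj(c,[[130+147/3.7,165+190/3.7],[130+130/3.7,165+340/3.7]],.1))
E
```

```text
table cream [ 0.5175  0.2166 -0.001 ] [ 0.5945  0.2171 -0.001 ] counter dark [ 0.4238 -0.1452  0.0007] [ 5.752e-01 -1.973e-01  4.000e-04]
lid (array([0.51866779, 0.36781633, 0.09897125]), 212, np.float64(0.0005222381512601793)) pot outer (array([0.56419511, 0.01688649, 0.09351114]), 215, np.float64(0.0010957262931896722)) pot inner (array([0.56313178, 0.01637691, 0.09190153]), 139, np.float64(0.0009423080464857625))
hooks [0.64074618 0.10102355 0.17679303] [ 0.48291195 -0.0636471   0.17680478] mid [0.56182907 0.01868822] ang 46.21436634331541 rim z 0.11549765312501803
T [0.51803821 0.36753211 0.09788057] 0.09817798572017367
bar ends [0.61844238 0.35821624 0.0447516 ] [0.41877766 0.37819719 0.04506601] 135 0.04525270052447805 ang -5.714706351308548 [0.51861002 0.36820671 0.04490881]
flange z 0.011830489513266818
hub px [[0.51879548 0.36896224 0.1       ]] T ends [[0.57517064 0.36082495 0.1       ]
 [0.46175002 0.37020199 0.1       ]]
```

```bash
cat >> h.py <<'E'
def yaw(o): 
    q=o["eef_rot"]; x=R.from_quat(q[[1,2,3,0]]).apply([1,0,0]); return np.arctan2(x[1],x[0])
def plan(x,y,z,ydeg,N,grip):
    o=ctrl.get_obs(); p0=o["eef_pos"]; a0=yaw(o); p1=np.array([x,y,z]); da=np.radians(ydeg)-a0; da=(da+np.pi)%(2*np.pi)-np.pi
    print("q deg",np.degrees(o["q"]).round(1),"pos",p0.round(4),"yaw",np.degrees(a0).round(2),"dyaw",np.degrees(da).round(2),"mm",((p1-p0)*1000).round(1))
    for i in range(N):
        a=a0+da*i/N; s=(p1-p0)/N*1000
        print([round(s@[np.cos(a),np.sin(a),0],1),round(s@[np.sin(a),-np.cos(a),0],1),round(-s[2],1),0,0,round(-da/N,4),grip],end=",\n" if i%10==9 else ",")
E
python3 -c "
from h import *
plan(.5185,.3675,.2,174.7,20,85)"
```

```text
q deg [-83.   10.4  92.1  -0.   77.6 -11.8] pos [ 0.1851 -0.544   0.2306] yaw 18.78 dyaw 155.92 mm [333.4 911.5 -30.6]
[np.float64(30.5), np.float64(-37.8), np.float64(1.5), 0, 0, np.float64(-0.1361), 85],[np.float64(35.3), np.float64(-33.3), np.float64(1.5), 0, 0, np.float64(-0.1361), 85],[np.float64(39.5), np.float64(-28.2), np.float64(1.5), 0, 0, np.float64(-0.1361), 85],[np.float64(42.9), np.float64(-22.6), np.float64(1.5), 0, 0, np.float64(-0.1361), 85],[np.float64(45.6), np.float64(-16.6), np.float64(1.5), 0, 0, np.float64(-0.1361), 85],[np.float64(47.4), np.float64(-10.2), np.float64(1.5), 0, 0, np.float64(-0.1361), 85],[np.float64(48.4), np.float64(-3.7), np.float64(1.5), 0, 0, np.float64(-0.1361), 85],[np.float64(48.4), np.float64(2.9), np.float64(1.5), 0, 0, np.float64(-0.1361), 85],[np.float64(47.6), np.float64(9.5), np.float64(1.5), 0, 0, np.float64(-0.1361), 85],[np.float64(45.9), np.float64(15.8), np.float64(1.5), 0, 0, np.float64(-0.1361), 85],
[np.float64(43.3), np.float64(21.9), np.float64(1.5), 0, 0, np.float64(-0.1361), 85],[np.float64(39.9), np.float64(27.6), np.float64(1.5), 0, 0, np.float64(-0.1361), 85],[np.float64(35.8), np.float64(32.7), np.float64(1.5), 0, 0, np.float64(-0.1361), 85],[np.float64(31.0), np.float64(37.3), np.float64(1.5), 0, 0, np.float64(-0.1361), 85],[np.float64(25.7), np.float64(41.2), np.float64(1.5), 0, 0, np.float64(-0.1361), 85],[np.float64(19.9), np.float64(44.3), np.float64(1.5), 0, 0, np.float64(-0.1361), 85],[np.float64(13.7), np.float64(46.6), np.float64(1.5), 0, 0, np.float64(-0.1361), 85],[np.float64(7.3), np.float64(48.0), np.float64(1.5), 0, 0, np.float64(-0.1361), 85],[np.float64(0.7), np.float64(48.5), np.float64(1.5), 0, 0, np.float64(-0.1361), 85],[np.float64(-5.9), np.float64(48.2), np.float64(1.5), 0, 0, np.float64(-0.1361), 85],
```

>>> jog_arm(series=[[[30, -38, -4, 0, 0, -0.136, 85], [35, -33, -4, 0, 0, -0.136, 85], [39, -28, -4, 0, 0, -0.136, 85], [43, -23, -4, 0, 0, -0.136, 85], [46, -17, -4, 0, 0, -0.136, 85], [47, -10, 0, 0, 0, -0.136, 85], [48, -4, 0, 0, 0, -0.136, 85], [48, 3, 0, 0, 0, -0.136, 85], [48, 9, 0, 0, 0, -0.136, 85], [46, 16, 0, 0, 0, -0.136, 85]]])

```text
time_s: 1.15
eef_pos: [0.35, -0.0872, 0.2514]
eef_rot: [0.0, 0.663, 0.749, 0.0]
wrist_force: [0.5, -0.7, -0.1]
opening: 0.998
grasp_force: 0.0
```

```bash
sed -i 's/\[round(s@/[int(0)+float(round(s@/;' h.py; python3 - <<'E'
s=open('h.py').read()
i=s.index("        print([int(0)"); s=s[:i]+'''        print([float(v.round(3)) for v in np.array([s@[np.cos(a),np.sin(a),0],s@[np.sin(a),-np.cos(a),0],-s[2]]).round(1)]+[0,0,float((-da/N).round(4)),grip],end=",\\n" if i%10==9 else ",")
'''
open('h.py','w').write(s)
E
python3 -c "
from h import *
plan(.5185,.3675,.2,174.7,10,85)"
```

```text
q deg [-33.1 -21.2 118.7   0.   82.5 -40. ] pos [ 0.35   -0.0872  0.2514] yaw 96.98 dyaw 77.72 mm [168.5 454.7 -51.4]
[43.1, 22.3, 5.1, 0, 0, -0.1356, 85],[39.7, 27.9, 5.1, 0, 0, -0.1356, 85],[35.5, 33.0, 5.1, 0, 0, -0.1356, 85],[30.8, 37.5, 5.1, 0, 0, -0.1356, 85],[25.4, 41.3, 5.1, 0, 0, -0.1356, 85],[19.6, 44.4, 5.1, 0, 0, -0.1356, 85],[13.4, 46.6, 5.1, 0, 0, -0.1356, 85],[7.0, 48.0, 5.1, 0, 0, -0.1356, 85],[0.4, 48.5, 5.1, 0, 0, -0.1356, 85],[-6.1, 48.1, 5.1, 0, 0, -0.1356, 85],
```

>>> jog_arm(series=[[[43, 22, 0, 0, 0, -0.1356, 85], [40, 28, 0, 0, 0, -0.1356, 85], [35.5, 33, 0, 0, 0, -0.1356, 85], [31, 37.5, 0, 0, 0, -0.1356, 85], [25, 41, 10, 0, 0, -0.1356, 85], [20, 44, 10, 0, 0, -0.1356, 85], [13, 46, 10, 0, 0, -0.1356, 85], [7, 46, 10, 0, 0, -0.1356, 85], [0, 46, 10, 0, 0, -0.1356, 85], [-6, 46, 1, 0, 0, -0.1356, 85]]])

```text
time_s: 2.15
eef_pos: [0.5171, 0.3592, 0.198]
eef_rot: [-0.001, 0.046, 0.999, -0.001]
wrist_force: [0.6, -0.7, 0.3]
opening: 0.994
grasp_force: 0.0
```

```bash
python3 -c "
from h import *
plan(.5185,.3675,.076,174.7,5,85)
c=ctrl.camera('wrist'); cv2.imwrite('pics/w1.png',c['frame']); print(proj(c,[[.5185,.3675,.1],[.5185-.055,.3675+.005,.1],[.5185+.055,.3675-.005,.1]]))
plan(.5185,.3675,.076,174.7,5,85)"
```

```text
q deg [ 24.   19.   85.4  -0.   75.8 -60.7] pos [0.5171 0.3592 0.198 ] yaw 174.74 dyaw -0.04 mm [   1.4    8.3 -122. ]
[-0.1, 1.7, 24.4, 0, 0, 0.0001, 85],[-0.1, 1.7, 24.4, 0, 0, 0.0001, 85],[-0.1, 1.7, 24.4, 0, 0, 0.0001, 85],[-0.1, 1.7, 24.4, 0, 0, 0.0001, 85],[-0.1, 1.7, 24.4, 0, 0, 0.0001, 85],[[291.73083966 210.4925763 ]
 [292.48463389 143.10657551]
 [291.07117038 269.46420639]]
q deg [ 24.3  19.4  84.9   0.2  75.7 -61. ] pos [0.5186 0.3648 0.1975] yaw 175.25 dyaw -0.55 mm [-1.000e-01  2.700e+00 -1.215e+02]
[0.1, 0.5, 24.3, 0, 0, 0.0019, 85],[0.1, 0.5, 24.3, 0, 0, 0.0019, 85],[0.1, 0.5, 24.3, 0, 0, 0.0019, 85],[0.1, 0.5, 24.3, 0, 0, 0.0019, 85],[0.1, 0.5, 24.3, 0, 0, 0.0019, 85],
```

View pics/w1.png

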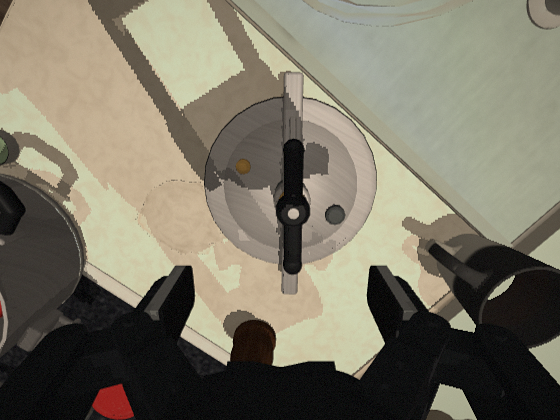

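The T-hub is at (293,213) with the T bar upright in the image, centred between the fingers. I'll descend.

>>> jog_arm(series=[[[0, 0.3, 15, 0, 0, 0, 85], [0, 0, 20, 0, 0, 0, 85], [0, 0, 20, 0, 0, 0, 85], [0, 0, 20, 0, 0, 0, 85], [0, 0, 15, 0, 0, 0, 85], [0, 0, 10, 0, 0, 0, 85], [0, 0, 0, 0, 0, 0, 85], [0, 0, 0, 0, 0, 0, 85], [0, 0, 0, 0, 0, 0, 85], [0, 0, 0, 0, 0, 0, 85]]])

```text
time_s: 3.2
eef_pos: [0.5185, 0.3583, 0.1014]
eef_rot: [0.001, 0.049, 0.999, 0.0]
wrist_force: [-0.3, 0.3, 0.6]
opening: 0.996
grasp_force: 0.0
```

```bash
python3 -c "
from h import *
plan(.5185,.3675,.076,174.7,1,85)"
```

```text
q deg [ 23.9  25.   89.4  -0.   65.5 -60.5] pos [0.5185 0.3583 0.1014] yaw 174.4 dyaw 0.3 mm [ -0.    9.2 -25.4]
[0.9, 9.1, 25.4, 0, 0, -0.0053, 85],
```

>>> jog_arm(series=[[[1, 5, 5, 0, 0, -0.007, 85], [0, 4, 10, 0, 0, 0, 85], [0, 0, 10, 0, 0, 0, 85], [0, 0, 0, 0, 0, 0, 85], [0, 0, 0, 0, 0, 0, 10], [0, 0, 0, 0, 0, 0, 10], [0, 0, 0, 0, 0, 0, 10], [0, 0, 0, 0, 0, 0, 10], [0, 0, 0, 0, 0, 0, 10], [0, 0, 0, 0, 0, 0, 10]]])

```text
time_s: 4.2
eef_pos: [0.5182, 0.3678, 0.0761]
eef_rot: [0.001, 0.045, 0.999, 0.001]
wrist_force: [0.4, 3.0, 3.8]
opening: 0.176
grasp_force: 59.6
```

>>> jog_arm(series=[[[0, 0, 0, 0, 0, 0, 10], [0, 0, 0, 0, 0, 0, 10], [0, 0, -5, 0, 0, 0, 10], [0, 0, -10, 0, 0, 0, 10], [0, 0, -15, 0, 0, 0, 10], [0, 0, -20, 0, 0, 0, 10], [0, 0, -20, 0, 0, 0, 10], [0, 0, 0, 0, 0, 0, 10], [0, 0, 0, 0, 0, 0, 10], [0, 0, 0, 0, 0, 0, 10]]])

```text
time_s: 5.2
eef_pos: [0.5166, 0.3664, 0.1437]
eef_rot: [-0.001, 0.045, 0.999, -0.001]
wrist_force: [-0.8, -0.4, -10.1]
opening: 0.17
grasp_force: 59.0
```

```bash
python3 -c "
from h import *
c=ctrl.camera('wrist'); cv2.imwrite('pics/w2.png',c['frame'])
o=ctrl.get_obs(); print(o['wrist_force'],o['torque'])
plan(.5635,.0175,.305,76,13,10)"
```

```text
[  0.15285674  -0.08334199 -10.44301027] [-0.01128904  0.02227212 -0.03968311]
q deg [ 24.6  22.6  87.3  -0.   70.3 -60.2] pos [0.5165 0.3664 0.1435] yaw 174.79 dyaw -98.79 mm [  47.  -348.9  161.5]
[-6.0, -26.4, -12.4, 0, 0, 0.1326, 10],[-9.5, -25.4, -12.4, 0, 0, 0.1326, 10],[-12.7, -23.9, -12.4, 0, 0, 0.1326, 10],[-15.8, -22.0, -12.4, 0, 0, 0.1326, 10],[-18.6, -19.7, -12.4, 0, 0, 0.1326, 10],[-21.0, -17.1, -12.4, 0, 0, 0.1326, 10],[-23.1, -14.2, -12.4, 0, 0, 0.1326, 10],[-24.8, -11.0, -12.4, 0, 0, 0.1326, 10],[-26.0, -7.6, -12.4, 0, 0, 0.1326, 10],[-26.8, -4.1, -12.4, 0, 0, 0.1326, 10],
[-27.1, -0.5, -12.4, 0, 0, 0.1326, 10],[-26.9, 3.1, -12.4, 0, 0, 0.1326, 10],[-26.3, 6.6, -12.4, 0, 0, 0.1326, 10],
```

View pics/w2.png

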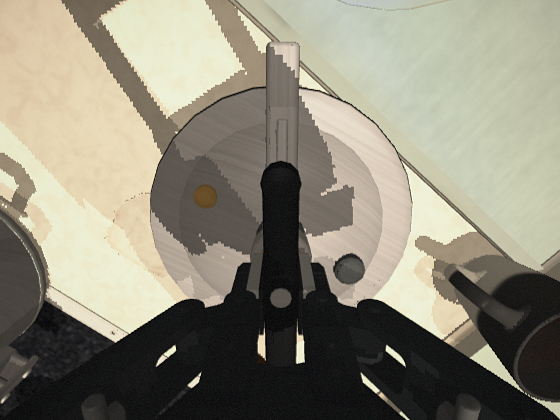

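The lid hangs level in the grip, with the T-hub at (281,298) between the pads. I'll carry it over the pot.

>>> jog_arm(series=[[[-6, -26, -25, 0, 0, 0.1326, 10], [-9.5, -25, -25, 0, 0, 0.1326, 10], [-12.7, -24, -25, 0, 0, 0.1326, 10], [-16, -22, -25, 0, 0, 0.1326, 10], [-18.6, -20, -25, 0, 0, 0.1326, 10], [-21, -17, -20, 0, 0, 0.1326, 10], [-23, -14, -15, 0, 0, 0.1326, 10], [-25, -11, 0, 0, 0, 0.1326, 10], [-26, -8, 0, 0, 0, 0.1326, 10], [-27, -4, 0, 0, 0, 0.1326, 10]]])

```text
time_s: 6.25
eef_pos: [0.5534, 0.0976, 0.3041]
eef_rot: [-0.001, 0.653, 0.758, -0.001]
wrist_force: [0.7, -0.5, -9.7]
opening: 0.17
grasp_force: 60.8
```

>>> jog_arm(series=[[[-27, -0.5, 0, 0, 0, 0.1326, 10], [-26, 3, 0, 0, 0, 0.1326, 10], [-20, 5, 0, 0, 0, 0.1326, 10], [0, 0, 0, 0, 0, 0, 10], [0, 0, 0, 0, 0, 0, 10], [0, 0, 0, 0, 0, 0, 10], [0, 0, 0, 0, 0, 0, 10], [0, 0, 0, 0, 0, 0, 10], [0, 0, 0, 0, 0, 0, 10], [0, 0, 0, 0, 0, 0, 10]]])

```text
time_s: 7.25
eef_pos: [0.564, 0.0259, 0.3053]
eef_rot: [0.0, 0.788, 0.616, 0.0]
wrist_force: [0.5, 0.7, -8.9]
opening: 0.171
grasp_force: 60.8
```

```bash
python3 - <<'E'
from h import *
plan(.5635,.0175,.305,76,1,10)
c=ctrl.camera('top'); cv2.imwrite('pics/t2.png',cv2.resize(c['frame'][150:310,200:400],None,fx=3.7,fy=3.7,interpolation=cv2.INTER_CUBIC)); P=cloud(c)
o=ctrl.get_obs(); z=o['eef_pos'][2]-.076; p=P.reshape(-1,3)
r=np.hypot(*(p[:,:2]-o['eef_pos'][:2]).T); m=(r<.125)&(p[:,2]>z+.005)&(p[:,2]<z+.02); print("lid z exp",z,"n",m.sum(),np.median(p[m,2]))
print(circle(c,o['eef_pos'][:2],.0985,z+.013,.007), o['eef_pos'])
E
```

```text
q deg [-9.4  6.  88.4  0.  85.6  4.5] pos [0.564  0.0259 0.3053] yaw 76.07 dyaw -0.07 mm [-0.5 -8.4 -0.3]
[-8.3, 1.5, 0.3, 0, 0, 0.0012, 10],lid z exp 0.22935760608581213 n 1180 0.24169639362510364
(array([0.56567927, 0.02348867, 0.09869066]), 130, np.float64(0.0014647756104373064)) [0.56401116 0.02578084 0.30535761]
```

View pics/t2.png

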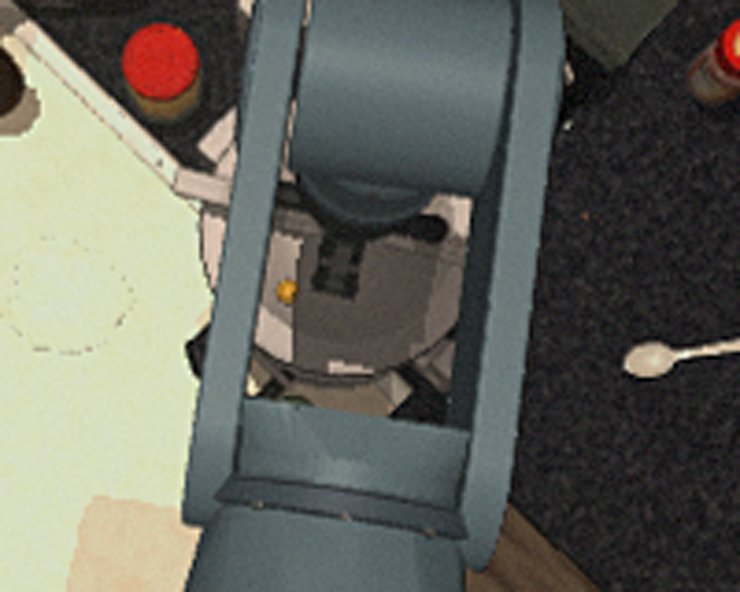

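The arm hides part of the lid in this view; one bar end shows at (200,185) and the yellow valve at (287,290). I'll cross-check the pot centre with the initial side image.

```bash
python3 - <<'E'
from h import *
c=ctrl.camera('side'); c2=dict(c); c2['frame']=cv2.imread('pics/side0.png')
for n,ctr,r,z in (("lid",[.5187,.3678],.0965,.013),("pot",[.5635,.0172],.094,.115),("potin",[.5635,.0172],.089,.115)):
    x=ctr
    for i in range(3): a=circle(c2,x,r,z,.007 if n!="potin" else .004); x=a[0][:2]
    print(n,a)
P=np.load("side0.npy").reshape(-1,3)
p=P[(P[:,2]>.165)&(P[:,2]<.19)&(np.hypot(*(P[:,:2]-[.5635,.0172]).T)<.14)]; s=(p[:,:2]-[.5635,.0172])@[.7,.7]>0
print(p[s].mean(0),p[~s].mean(0),(p[s].mean(0)+p[~s].mean(0))/2,s.sum(),(~s).sum())
# current lid
o=ctrl.get_obs(); e=o['eef_pos']; x=e[:2]
for i in range(3): a=circle(c,x,.0965,e[2]-.076+.013,.007); x=a[0][:2]
print("lid now",a,e)
cv2.imwrite('pics/s3.png',cv2.resize(c['frame'][120:300,200:400],None,fx=3.3,fy=3.3,interpolation=cv2.INTER_CUBIC))
E
```

```text
lid (array([0.515384  , 0.37404996, 0.09811649]), 197, np.float64(0.0013797438465221051))
pot (array([0.56603452, 0.01817332, 0.09488566]), 189, np.float64(0.0016301401339882393))
potin (array([0.56435642, 0.0158443 , 0.0897216 ]), 90, np.float64(0.0012839086058620275))
[0.64004086 0.1063297  0.17486757] [ 0.48123556 -0.05716615  0.17477582] [0.56063821 0.02458178 0.17482169] 67 73
lid now (array([0.56227858, 0.03013354, 0.0972979 ]), 171, np.float64(0.001766275210616619)) [0.56399962 0.02568829 0.30532191]
```

View pics/s3.png

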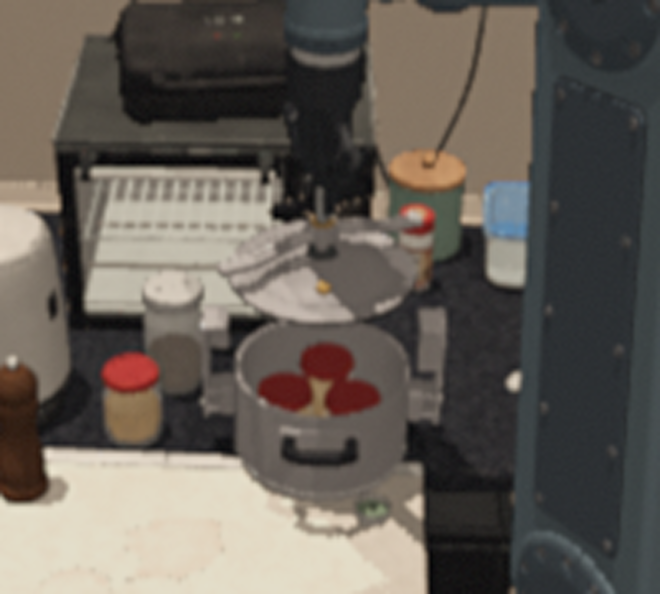

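The side view shows the lid level above the pot, the hooks at (215,330) and (430,345), and nothing in the way. One more rim estimate from the initial point clouds, then I'll lower it.

```bash
python3 - <<'E'
from h import *
for n in("top","side"):
    P=np.load(n+"0.npy").reshape(-1,3)
    for c0,zl,zh,rad in(([.563,.018],.109,.121,.092),([.5187,.3678],.007,.020,.0)):
        r=np.hypot(*(P[:,:2]-c0).T)
        if rad:
            p=P[(r>.083)&(r<.1)&(P[:,2]>zl)&(P[:,2]<zh),:2]
            f=least_squares(lambda q:np.hypot(*(p-q[:2]).T)-q[2],[*c0,rad],loss="soft_l1",f_scale=.002); print(n,"rim",f.x,len(p))
            a=np.arctan2(*(p-f.x[:2]).T[::-1]); print(np.histogram(a,8,(-np.pi,np.pi))[0])
        else:
            p=P[(r<.11)&(P[:,2]>.085)]; print(n,"T",p.mean(0),(p.max(0)+p.min(0))/2)
plan(.563,.0178,.305,76,1,10)
E
```

```text
top rim [0.56174702 0.01856383 0.0913346 ] 331
[35 44 46 47 43 38 37 41]
top T [0.51795703 0.367608   0.09770349] [0.51797712 0.36784822 0.09637365]
side rim [0.56322405 0.02112967 0.09158353] 244
[25 23 32 34 24 26 39 41]
side T [0.51505505 0.37354302 0.09631513] [0.52082184 0.37305661 0.09419325]
q deg [-9.4  6.  88.4  0.  85.6  4.5] pos [0.564  0.0257 0.3053] yaw 76.05 dyaw -0.05 mm [-1.  -7.9 -0.3]
[-7.9, 0.9, 0.3, 0, 0, 0.0009, 10],
```

>>> jog_arm(series=[[[-8, 0.5, 0, 0, 0, 0, 10], [0, 0, 10, 0, 0, 0, 10], [0, 0, 20, 0, 0, 0, 10], [0, 0, 20, 0, 0, 0, 10], [0, 0, 20, 0, 0, 0, 10], [0, 0, 15, 0, 0, 0, 10], [0, 0, 10, 0, 0, 0, 10], [0, 0, 0, 0, 0, 0, 10], [0, 0, 0, 0, 0, 0, 10], [0, 0, 0, 0, 0, 0, 10]]])

```text
time_s: 8.35
eef_pos: [0.5635, 0.0175, 0.2116]
eef_rot: [0.001, 0.788, 0.616, 0.001]
wrist_force: [-0.6, -0.2, -9.8]
opening: 0.172
grasp_force: 60.8
```

```bash
python3 - <<'E'
from h import *
plan(.5626,.018,.183,76,1,10)
c=ctrl.camera('wrist'); cv2.imwrite('pics/w4.png',c['frame']); print(ctrl.get_obs()['wrist_force'])
E
```

```text
q deg [-10.3   9.9  95.    0.   75.    3.7] pos [0.5635 0.0175 0.2116] yaw 76.03 dyaw -0.03 mm [ -0.9   0.5 -28.6]
[0.3, -1.0, 28.6, 0, 0, 0.0005, 10],[ 0.0722524  -0.31069772 -9.61539277]
```

View pics/w4.png

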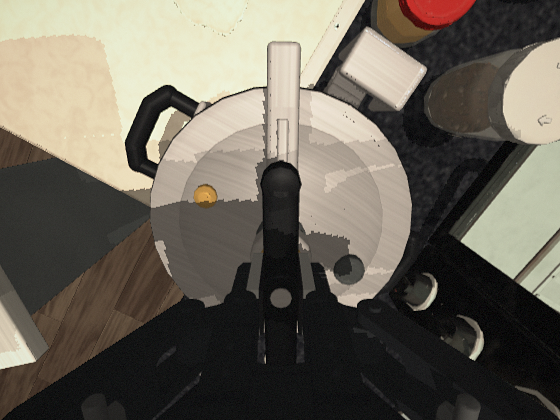

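The wrist view shows the bar end at (283,45) and hook A at (385,65), clockwise of it with clear separation. I'll lower onto the rim.

>>> jog_arm(series=[[[0, -0.5, 10, 0, 0, 0, 10], [0, 0, 6, 0, 0, 0, 10], [0, 0, 3, 0, 0, 0, 10], [0, 0, 2, 0, 0, 0, 10], [0, 0, 2, 0, 0, 0, 10], [0, 0, 1, 0, 0, 0, 10], [0, 0, 0, 0, 0, 0, 10], [0, 0, 0, 0, 0, 0, 10], [0, 0, 0, 0, 0, 0, 10], [0, 0, 0, 0, 0, 0, 10]]])

```text
time_s: 9.4
eef_pos: [0.5622, 0.0177, 0.1864]
eef_rot: [0.0, 0.788, 0.616, 0.0]
wrist_force: [1.7, 0.9, -9.1]
opening: 0.169
grasp_force: 60.8
```

>>> jog_arm(series=[[[0, 0, 1, 0, 0, 0, 10], [0, 0, 1, 0, 0, 0, 10], [0, 0, 1, 0, 0, 0, 10], [0, 0, 1, 0, 0, 0, 10], [0, 0, 0, 0, 0, 0, 10], [0, 0, 0, 0, 0, 0, 10], [0, 0, 0, 0, 0, 0, 10], [0, 0, 0, 0, 0, 0, 10], [0, 0, 0, 0, 0, 0, 10], [0, 0, 0, 0, 0, 0, 10]]])

```text
time_s: 10.4
eef_pos: [0.5626, 0.018, 0.1851]
eef_rot: [0.001, 0.788, 0.616, 0.001]
wrist_force: [-6.4, 3.1, 9.3]
opening: 0.174
grasp_force: 63.5
```

>>> jog_arm(series=[[[0.2, -0.5, 0, 0, 0, 0, 10], [0, -0.5, 0, 0, 0, 0, 10], [0, 0, 0, 0, 0, 0, 10], [0, 0, 1, 0, 0, 0, 10], [0, 0, 0, 0, 0, 0, 10], [0, 0, 0, 0, 0, 0, 10], [0, 0, 0, 0, 0, 0, 10], [0, 0, 0, 0, 0, 0, 10], [0, 0, 0, 0, 0, 0, 10], [0, 0, 0, 0, 0, 0, 10]]])

```text
time_s: 11.4
eef_pos: [0.5626, 0.018, 0.1851]
eef_rot: [0.002, 0.788, 0.616, 0.001]
wrist_force: [-4.9, 1.1, 12.4]
opening: 0.174
grasp_force: 63.9
```

```bash
python3 - <<'E'
from h import *
o=ctrl.get_obs(); print(o['eef_pos'],o['wrist_force'],o['torque'],R.from_quat(o['eef_rot'][[1,2,3,0]]).apply([0,0,1]))
E
```

```text
[0.56261527 0.01796341 0.18506257] [-4.91735582  1.05378218 12.354725  ] [ 0.33997409  1.04471937 -0.00234613] [ 0.00424761 -0.00105802 -0.99999042]
```

>>> jog_arm(series=[[[0, 0, 0, 0, 0, 0, 85], [0, 0, 0, 0, 0, 0, 85], [0, 0, 0, 0, 0, 0, 85], [0, 0, 0, 0, 0, 0, 85], [0, 0, 0, 0, 0, 0, 85], [0, 0, 0, 0, 0, 0, 85], [0, 0, -10, 0, 0, 0, 85], [0, 0, -20, 0, 0, 0, 85], [0, 0, -30, 0, 0, 0, 85], [0, 0, -35, 0, 0, 0, 85]]])

```text
time_s: 12.4
eef_pos: [0.5605, 0.0183, 0.277]
eef_rot: [-0.001, 0.788, 0.616, -0.001]
wrist_force: [1.4, 0.2, 0.2]
opening: 0.993
grasp_force: 0.0
```

```bash
python3 - <<'E'
from h import *
o=ctrl.get_obs(); print(o['eef_pos'],o['wrist_force'],np.degrees(o['q']).round(1))
c=ctrl.camera('wrist'); cv2.imwrite('pics/w5.png',c['frame']); P=cloud(c).reshape(-1,3)
for n in('top','side','wrist'):
    cc=ctrl.camera(n); Q=cloud(cc).reshape(-1,3); r=np.hypot(*(Q[:,:2]-[.5626,.018]).T)
    p=Q[(r>.075)&(r<.094)&(Q[:,2]>.105)&(Q[:,2]<.130)]
    A=np.c_[p[:,:2]-[.5626,.018],np.ones(len(p))]; s=np.linalg.lstsq(A,p[:,2],rcond=None)[0]; print(n,len(p),"tilt deg",np.degrees(s[:2]),"z",s[2])
E
```

```text
[0.56049544 0.01830953 0.27697446] [1.39433978 0.18920533 0.23577493] [-10.3   6.6  91.   -0.   82.5   3.7]
top 655 tilt deg [-0.13567108 -0.07490211] z 0.12078332476911072
side 430 tilt deg [ 0.86521731 -1.11767412] z 0.11989378752301141
wrist 8314 tilt deg [-0.03136955 -0.22418694] z 0.11947451255901075
```

View pics/w5.png

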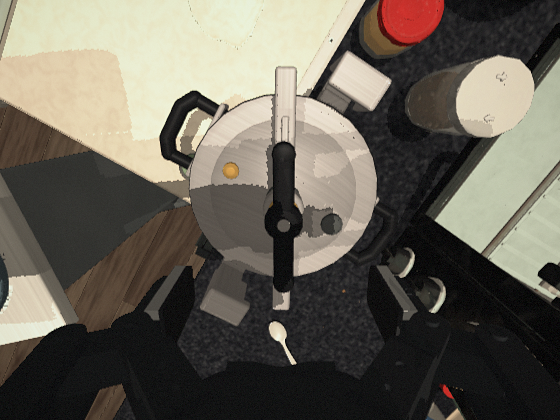

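Lid is seated level (flange top 0.120 m), with the bar clear of both hooks at (360,85) and (225,295). Next I'll measure the bar and T angles and plan the bar push.

```bash
cat >> h.py <<'E'
C=np.array([.5626,.018])
def bar(n='wrist'):
    c=ctrl.camera(n); Q=cloud(c).reshape(-1,3); r=np.hypot(*(Q[:,:2]-C).T)
    p=Q[(r>.082)&(r<.118)&(Q[:,2]>.140)&(Q[:,2]<.169)]; a=np.arctan2(*(p[:,:2]-C).T[::-1]); 
    for s in (0,1):
        w=(a-np.radians(60)-s*np.pi+np.pi)%(2*np.pi)-np.pi; k=np.abs(w)<.75
        if k.sum()>5: print(n,"bar end",s,k.sum(),"ang",(np.degrees(np.median(w[k]))+60).round(2),"iqr",np.degrees(np.percentile(w[k],[2,25,75,98])).round(1)+60,"z",np.percentile(p[k,2],[25,50,75]).round(4))
    t=Q[(r<.06)&(Q[:,2]>.195)&(Q[:,2]<.215)]
    if len(t)>20:
        d=t[:,:2]-t[:,:2].mean(0); v=np.linalg.svd(d,full_matrices=False)[2][0]; print(n,"T",len(t),t.mean(0).round(4),"ang",np.degrees(np.arctan2(v[1],v[0])).round(2)%180)
E
python3 - <<'E'
from h import *
bar();bar('top')
plan(.5485,.1046,.225,75,5,0)
E
```

```text
wrist bar end 0 892 ang 74.06 iqr [36.7 71.3 76.8 79.3] z [0.1522 0.1528 0.1534]
wrist bar end 1 452 ang 73.15 iqr [36.3 38.9 76.7 80.1] z [0.1524 0.1531 0.1539]
wrist T 3470 [0.5644 0.0203 0.206 ] ang 76.08
top bar end 0 78 ang 76.14 iqr [71.  73.5 78.8 81.4] z [0.1524 0.1543 0.1553]
top bar end 1 41 ang 72.04 iqr [35.3 68.5 76.3 79.6] z [0.1528 0.1546 0.1557]
top T 134 [0.557  0.0082 0.2065] ang 75.91
q deg [-10.3   6.6  91.1   0.   82.3   3.7] pos [0.5606 0.0183 0.2754] yaw 76.03 dyaw -1.03 mm [-12.1  86.3 -50.4]
[16.2, -6.5, 10.1, 0, 0, 0.0036, 0],[16.1, -6.6, 10.1, 0, 0, 0.0036, 0],[16.1, -6.6, 10.1, 0, 0, 0.0036, 0],[16.1, -6.7, 10.1, 0, 0, 0.0036, 0],[16.1, -6.7, 10.1, 0, 0, 0.0036, 0],
```

>>> jog_arm(series=[[[10, -4, 0, 0, 0, 0, 0], [16, -7, 0, 0, 0, 0.018, 0], [18, -7, 10, 0, 0, 0, 0], [18, -7, 15, 0, 0, 0, 0], [14, -5, 15, 0, 0, 0, 0], [5, -3, 10, 0, 0, 0, 0], [0, 0, 0, 0, 0, 0, 0], [0, 0, 0, 0, 0, 0, 0], [0, 0, 0, 0, 0, 0, 0], [0, 0, 0, 0, 0, 0, 0]]])

```text
time_s: 13.7
eef_pos: [0.5504, 0.1042, 0.2272]
eef_rot: [0.001, 0.794, 0.608, 0.001]
wrist_force: [0.2, 0.4, -0.7]
opening: 0.004
grasp_force: 0.0
```

```bash
python3 - <<'E'
from h import *
plan(.5485,.1046,.144,75,5,0); print(ctrl.get_obs()['wrist_force'])
E
```

```text
q deg [-1.4  8.6 94.6 -0.  76.7 13.6] pos [0.5504 0.1042 0.2272] yaw 74.95 dyaw 0.05 mm [ -1.9   0.4 -83.2]
[-0.0, -0.4, 16.6, 0, 0, -0.0002, 0],[-0.0, -0.4, 16.6, 0, 0, -0.0002, 0],[-0.0, -0.4, 16.6, 0, 0, -0.0002, 0],[-0.0, -0.4, 16.6, 0, 0, -0.0002, 0],[-0.0, -0.4, 16.6, 0, 0, -0.0002, 0],[ 0.18129756  0.44629483 -0.70935072]
```

>>> jog_arm(series=[[[0, -1, 15, 0, 0, 0, 0], [0, -1, 20, 0, 0, 0, 0], [0, 0, 20, 0, 0, 0, 0], [0, 0, 18, 0, 0, 0, 0], [0, 0, 10, 0, 0, 0, 0], [0, 0, 0, 0, 0, 0, 0], [0, 0, 0, 0, 0, 0, 0], [0, 0, 0, 0, 0, 0, 0], [0, 0, 0, 0, 0, 0, 0], [0, 0, 0, 0, 0, 0, 0]]])

```text
time_s: 14.7
eef_pos: [0.5483, 0.1054, 0.1441]
eef_rot: [0.0, 0.793, 0.609, 0.001]
wrist_force: [0.1, 0.1, 0.0]
opening: 0.002
grasp_force: 0.0
```

```bash
python3 - <<'E'
from h import *
o=ctrl.get_obs(); print(o['eef_pos'],o['wrist_force'])
def pos(phi,t,r=.08): a=np.radians(phi); return C+r*np.array([np.cos(a),np.sin(a)])+t*np.array([-np.sin(a),np.cos(a)])
a0=yaw(o); p=o['eef_pos'][:2]; N=20
for i in range(1,N+1):
    f=i/N; phi=75-29*f; t=.036-(.036-.0225)*min(1,f*3); q=pos(phi,t); d=(q-p)*1000; a=a0
    print([float(round(d@[np.cos(a),np.sin(a)],1)),float(round(d@[np.sin(a),-np.cos(a)],1)),0,0,0,round(np.radians(29/N),4),0],end=",\n" if i%10==0 else ","); p=q; a0-=np.radians(29/N)
E
```

```text
[0.54828985 0.10544811 0.14405716] [0.05844271 0.11224224 0.00099805]
[0.1, 4.5, 0, 0, 0, np.float64(0.0253), 0],[0.8, 4.1, 0, 0, 0, np.float64(0.0253), 0],[0.7, 4.1, 0, 0, 0, np.float64(0.0253), 0],[0.7, 4.1, 0, 0, 0, np.float64(0.0253), 0],[0.6, 4.1, 0, 0, 0, np.float64(0.0253), 0],[0.6, 4.1, 0, 0, 0, np.float64(0.0253), 0],[0.5, 3.4, 0, 0, 0, np.float64(0.0253), 0],[0.5, 2.0, 0, 0, 0, np.float64(0.0253), 0],[0.5, 2.0, 0, 0, 0, np.float64(0.0253), 0],[0.5, 2.0, 0, 0, 0, np.float64(0.0253), 0],
[0.5, 2.0, 0, 0, 0, np.float64(0.0253), 0],[0.5, 2.0, 0, 0, 0, np.float64(0.0253), 0],[0.5, 2.0, 0, 0, 0, np.float64(0.0253), 0],[0.5, 2.0, 0, 0, 0, np.float64(0.0253), 0],[0.5, 2.0, 0, 0, 0, np.float64(0.0253), 0],[0.5, 2.0, 0, 0, 0, np.float64(0.0253), 0],[0.5, 2.0, 0, 0, 0, np.float64(0.0253), 0],[0.5, 2.0, 0, 0, 0, np.float64(0.0253), 0],[0.5, 2.0, 0, 0, 0, np.float64(0.0253), 0],[0.5, 2.0, 0, 0, 0, np.float64(0.0253), 0],
```

>>> jog_arm(series=[[[0, 4.5, 0, 0, 0, 0.0253, 0], [0.8, 4, 0, 0, 0, 0.0253, 0], [0.7, 4, 0, 0, 0, 0.0253, 0], [0.7, 4, 0, 0, 0, 0.0253, 0], [0.6, 4, 0, 0, 0, 0.0253, 0], [0.6, 4, 0, 0, 0, 0.0253, 0], [0.5, 3.4, 0, 0, 0, 0.0253, 0], [0.5, 2, 0, 0, 0, 0.0253, 0], [0.5, 2, 0, 0, 0, 0.0253, 0], [0.5, 2, 0, 0, 0, 0.0253, 0]]])

```text
time_s: 15.7
eef_pos: [0.5816, 0.0986, 0.1432]
eef_rot: [-0.0, 0.864, 0.503, -0.0]
wrist_force: [-0.3, 1.5, -1.0]
opening: -0.0
grasp_force: 0.5
```

>>> jog_arm(series=[[[0.5, 2, 0, 0, 0, 0.0253, 0], [0.5, 2, 0, 0, 0, 0.0253, 0], [0.5, 2, 0, 0, 0, 0.0253, 0], [0.5, 2, 0, 0, 0, 0.0253, 0], [0.5, 2, 0, 0, 0, 0.0253, 0], [0, 0, 0, 0, 0, 0, 0], [0, 0, 0, 0, 0, 0, 0], [0, 0, 0, 0, 0, 0, 0], [0, 0, 0, 0, 0, 0, 0], [0, 0, 0, 0, 0, 0, 0]]])

```text
time_s: 16.7
eef_pos: [0.5913, 0.0953, 0.1433]
eef_rot: [0.0, 0.894, 0.448, 0.0]
wrist_force: [-0.0, 0.1, 0.1]
opening: -0.002
grasp_force: 0.0
```

```bash
python3 - <<'E'
from h import *
o=ctrl.get_obs(); print(o['eef_pos'],o['wrist_force'],np.degrees(yaw(o)))
d=o['eef_pos'][:2]-C; a=yaw(o); print("r,t",d@[np.cos(a),np.sin(a)],d@[-np.sin(a),np.cos(a)])
bar('wrist');bar('top');bar('side')
E
```

```text
[0.59126244 0.09531004 0.14334204] [-0.01163147  0.12382119  0.07579747] 53.25909835808985
r,t 0.07909810035775325 0.023278047425675328
wrist bar end 0 2449 ang 58.56 iqr [48.  55.6 66.8 75. ] z [0.1523 0.1533 0.1597]
top bar end 1 63 ang 52.97 iqr [35.2 49.5 56.2 59.1] z [0.1525 0.1541 0.1564]
top T 217 [0.5582 0.0092 0.2073] ang 76.19
side bar end 0 57 ang 59.38 iqr [51.2 55.3 76.  80.1] z [0.1504 0.1539 0.1575]
side bar end 1 59 ang 37.44 iqr [33.9 35.7 50.8 59. ] z [0.1497 0.1533 0.1579]
side T 170 [0.5595 0.0209 0.2041] ang 75.77
```

The bar follows the finger (about 53° now) while the T stays at 76°. I'll push on to the stop.

>>> jog_arm(series=[[[0.5, 2, 0, 0, 0, 0.0253, 0], [0.5, 2, 0, 0, 0, 0.0253, 0], [0.5, 2, 0, 0, 0, 0.0253, 0], [0.5, 2, 0, 0, 0, 0.0253, 0], [0, 0, 0, 0, 0, 0, 0], [0, 0, 0, 0, 0, 0, 0], [0, 0, 0, 0, 0, 0, 0], [0, 0, 0, 0, 0, 0, 0], [0, 0, 0, 0, 0, 0, 0], [0, 0, 0, 0, 0, 0, 0]]])

```text
time_s: 17.85
eef_pos: [0.5987, 0.0919, 0.1433]
eef_rot: [0.0, 0.915, 0.402, 0.0]
wrist_force: [0.1, -0.3, -0.3]
opening: -0.005
grasp_force: 0.0
```

>>> jog_arm(series=[[[0.3, 1.5, 0, 0, 0, 0.015, 0], [0.3, 1.5, 0, 0, 0, 0.015, 0], [0, 0, 0, 0, 0, 0, 0], [0, 0, 0, 0, 0, 0, 0], [0, 0, 0, 0, 0, 0, 0], [0, 0, 0, 0, 0, 0, 0], [0, 0, 0, 0, 0, 0, 0], [0, 0, 0, 0, 0, 0, 0], [0, 0, 0, 0, 0, 0, 0], [0, 0, 0, 0, 0, 0, 0]]])

```text
time_s: 18.85
eef_pos: [0.6013, 0.0903, 0.1433]
eef_rot: [0.0, 0.921, 0.389, -0.0]
wrist_force: [-0.8, -0.5, -0.7]
opening: -0.002
grasp_force: 0.0
```

```bash
python3 - <<'E'
from h import *
o=ctrl.get_obs(); print(o['eef_pos'],o['wrist_force'],np.degrees(yaw(o)))
d=o['eef_pos'][:2]-C; a=yaw(o); print("r,t",d@[np.cos(a),np.sin(a)],d@[-np.sin(a),np.cos(a)])
bar('top')
E
```

```text
[0.60133462 0.09026138 0.14328688] [-0.824437   -0.47297889 -0.69310767] 45.73905115212303
r,t 0.07878527790031596 0.02269267811861074
top bar end 1 57 ang 45.38 iqr [35.1 41.7 48.6 51.9] z [0.1523 0.1537 0.156 ]
top T 221 [0.5595 0.0139 0.2066] ang 75.92
```

>>> jog_arm(series=[[[0.3, 1.5, 0, 0, 0, 0.015, 0], [0.3, 1.5, 0, 0, 0, 0.015, 0], [0, 0, 0, 0, 0, 0, 0], [0, 0, 0, 0, 0, 0, 0], [0, 0, 0, 0, 0, 0, 0], [0, 0, 0, 0, 0, 0, 0], [0, 0, 0, 0, 0, 0, 0], [0, 0, 0, 0, 0, 0, 0], [0, 0, 0, 0, 0, 0, 0], [0, 0, 0, 0, 0, 0, 0]]])

```text
time_s: 19.9
eef_pos: [0.6039, 0.0886, 0.1433]
eef_rot: [0.0, 0.927, 0.375, 0.0]
wrist_force: [-0.8, 0.2, 0.3]
opening: 0.001
grasp_force: 0.0
```

>>> jog_arm(series=[[[0.3, 1.5, 0, 0, 0, 0.015, 0], [0, 1, 0, 0, 0, 0, 0], [0, 0, 0, 0, 0, 0, 0], [0, 0, 0, 0, 0, 0, 0], [0, 0, 0, 0, 0, 0, 0], [0, 0, 0, 0, 0, 0, 0], [0, 0, 0, 0, 0, 0, 0], [0, 0, 0, 0, 0, 0, 0], [0, 0, 0, 0, 0, 0, 0], [0, 0, 0, 0, 0, 0, 0]]])

```text
time_s: 20.9
eef_pos: [0.6048, 0.088, 0.1432]
eef_rot: [-0.001, 0.93, 0.368, -0.001]
wrist_force: [-5.0, 4.9, 3.0]
opening: 0.002
grasp_force: 3.0
```

```bash
python3 - <<'E'
from h import *
o=ctrl.get_obs(); print(o['eef_pos'],o['wrist_force'],np.degrees(yaw(o)))
bar('top'); bar('side')
E
```

```text
[0.60484221 0.08799809 0.14317147] [-5.03047031  4.86191665  2.98976437] 43.166625556532225
top bar end 1 60 ang 42.24 iqr [35.2 39.  45.9 49.3] z [0.1524 0.1539 0.1562]
top T 210 [0.5597 0.0154 0.2066] ang 75.86
side bar end 0 45 ang 56.23 iqr [40.8 47.5 65.  70.2] z [0.1516 0.1542 0.1612]
side bar end 1 62 ang 37.51 iqr [33.1 36.2 40.4 48.1] z [0.1474 0.1536 0.1572]
side T 166 [0.56   0.0225 0.2041] ang 76.29
```

The stop is met: about 7 N opposes the push with the bar at 43°. I'll back off, rise and unwind the wrist for the T grip.

>>> jog_arm(series=[[[0, -5, 0, 0, 0, 0, 0], [0, -7, 0, 0, 0, 0, 0], [0, -3, -15, 0, 0, 0, 0], [0, 0, -30, 0, 0, 0, 0], [0, 0, -40, 0, 0, -0.1, 0], [0, 0, -35, 0, 0, -0.145, 40], [0, 0, -10, 0, 0, -0.145, 85], [0, 0, 0, 0, 0, -0.145, 85], [0, 0, 0, 0, 0, -0.145, 85], [0, 0, 0, 0, 0, -0.145, 85]]])

```text
time_s: 22.0
eef_pos: [0.5958, 0.098, 0.275]
eef_rot: [0.001, 0.702, 0.712, 0.001]
wrist_force: [-0.4, 0.1, 0.9]
opening: 0.844
grasp_force: 0.0
```

```bash
python3 - <<'E'
from h import *
plan(.5626,.018,.262,-110,10,85)
E
```

```text
q deg [-1.9 12.  85.  -0.  82.8 -2.7] pos [0.5958 0.098  0.275 ] yaw 90.77 dyaw 159.23 mm [-33.2 -80.  -13. ]
[-8.0, -3.4, 1.3, 0, 0, -0.2779, 85],[-6.7, -5.5, 1.3, 0, 0, -0.2779, 85],[-5.0, -7.1, 1.3, 0, 0, -0.2779, 85],[-2.8, -8.2, 1.3, 0, 0, -0.2779, 85],[-0.5, -8.6, 1.3, 0, 0, -0.2779, 85],[1.9, -8.4, 1.3, 0, 0, -0.2779, 85],[4.2, -7.6, 1.3, 0, 0, -0.2779, 85],[6.1, -6.1, 1.3, 0, 0, -0.2779, 85],[7.5, -4.2, 1.3, 0, 0, -0.2779, 85],[8.4, -2.0, 1.3, 0, 0, -0.2779, 85],
```

>>> jog_arm(series=[[[-7.8, -3.7, 0, 0, 0, -0.145, 85], [-7.2, -4.8, 0, 0, 0, -0.145, 85], [-6.5, -5.7, 0, 0, 0, -0.145, 85], [-5.5, -6.7, 0, 0, 0, -0.145, 85], [-4.5, -7.4, 0, 0, 0, -0.145, 85], [-3.5, -7.9, 0, 0, 0, -0.145, 85], [-2.2, -8.4, 0, 0, 0, -0.145, 85], [-1, -8.6, 0, 0, 0, -0.145, 85], [0, -8.7, 0, 0, 0, -0.145, 85], [1.6, -8.5, 0, 0, 0, -0.145, 85]]])

```text
time_s: 23.0
eef_pos: [0.5594, 0.0189, 0.2747]
eef_rot: [0.001, 0.054, 0.999, -0.0]
wrist_force: [0.2, -0.1, 0.1]
opening: 0.996
grasp_force: 0.0
```

>>> jog_arm(series=[[[0, 0, 0, 0, 0, -0.145, 85], [0, 0, 0, 0, 0, -0.145, 85], [0, 0, 0, 0, 0, -0.145, 85], [0, 0, 0, 0, 0, -0.145, 85], [0, 0, 0, 0, 0, -0.145, 85], [0, 0, 0, 0, 0, -0.145, 85], [0, 0, 0, 0, 0, -0.145, 85], [0, 0, 0, 0, 0, 0, 85], [0, 0, 0, 0, 0, 0, 85], [0, 0, 0, 0, 0, 0, 85]]])

```text
time_s: 24.0
eef_pos: [0.5595, 0.0193, 0.2738]
eef_rot: [0.0, -0.434, 0.901, -0.0]
wrist_force: [-0.1, -0.3, 0.3]
opening: 0.998
grasp_force: 0.0
```

```bash
python3 - <<'E'
from h import *
plan(.5626,.018,.184,256,10,85)
bar()
bar('top')
E
```

```text
q deg [ -10.2    6.5   91.5   -0.    82.  -151.7] pos [0.5595 0.0193 0.2738] yaw -128.5 dyaw 24.5 mm [  3.1  -1.3 -89.8]
[-0.1, -0.3, 9.0, 0, 0, -0.0428, 85],[-0.1, -0.3, 9.0, 0, 0, -0.0428, 85],[-0.1, -0.3, 9.0, 0, 0, -0.0428, 85],[-0.1, -0.3, 9.0, 0, 0, -0.0428, 85],[-0.0, -0.3, 9.0, 0, 0, -0.0428, 85],[-0.0, -0.3, 9.0, 0, 0, -0.0428, 85],[-0.0, -0.3, 9.0, 0, 0, -0.0428, 85],[0.0, -0.3, 9.0, 0, 0, -0.0428, 85],[0.0, -0.3, 9.0, 0, 0, -0.0428, 85],[0.0, -0.3, 9.0, 0, 0, -0.0428, 85],
wrist bar end 0 601 ang 41.76 iqr [34.9 38.5 45.  48.6] z [0.152  0.1528 0.1535]
wrist bar end 1 574 ang 45.41 iqr [37.9 42.5 48.3 51.1] z [0.1523 0.1529 0.1536]
wrist T 3682 [0.561  0.0117 0.2057] ang 76.03
top bar end 0 20 ang 46.96 iqr [42.  44.9 48.3 49.6] z [0.1528 0.1541 0.1546]
top bar end 1 60 ang 42.46 iqr [35.2 39.2 45.9 49.3] z [0.1517 0.1539 0.1554]
top T 106 [0.5552 0.0006 0.2066] ang 74.97
```

>>> jog_arm(series=[[[0, -3, 0, 0, 0, -0.14, 85], [-0.5, 0, 0, 0, 0, -0.14, 85], [0, 0, 10, 0, 0, -0.139, 85], [0, 0, 20, 0, 0, 0, 85], [0, 0, 25, 0, 0, 0, 85], [0, 0, 20, 0, 0, 0, 85], [0, 0, 13, 0, 0, 0, 85], [0, 0, 0, 0, 0, 0, 85], [0, 0, 0, 0, 0, 0, 85], [0, 0, 0, 0, 0, 0, 85]]])

```text
time_s: 25.1
eef_pos: [0.5629, 0.0177, 0.1867]
eef_rot: [0.001, -0.613, 0.79, -0.001]
wrist_force: [-0.3, 0.8, 0.7]
opening: 0.993
grasp_force: 0.0
```

```bash
python3 - <<'E'
from h import *
plan(.5626,.018,.185,256,1,85); print(ctrl.get_obs()['wrist_force'])
E
```

```text
q deg [ -10.3   11.3   96.4   -0.    72.2 -175.9] pos [0.5629 0.0177 0.1867] yaw -104.34 dyaw 0.34 mm [-0.3  0.3 -1.7]
[-0.2, 0.4, 1.7, 0, 0, -0.0059, 85],[-0.33795111  0.82828099  0.72380651]
```

Since the boss rises to about 0.189 m when tightened, I'll grip slightly higher so the fingertips stay clear of it.

>>> jog_arm(series=[[[0, 0.3, -4.5, 0, 0, 0, 85], [0, 0, 0, 0, 0, 0, 85], [0, 0, 0, 0, 0, 0, 10], [0, 0, 0, 0, 0, 0, 10], [0, 0, 0, 0, 0, 0, 10], [0, 0, 0, 0, 0, 0, 10], [0, 0, 0, 0, 0, 0, 10], [0, 0, 0, 0, 0, 0, 10], [0, 0, 0, 0, 0, 0, 10], [0, 0, 0, 0, 0, 0, 10]]])

```text
time_s: 26.1
eef_pos: [0.5623, 0.0178, 0.19]
eef_rot: [0.0, -0.613, 0.79, -0.0]
wrist_force: [4.3, 0.4, -2.2]
opening: 0.166
grasp_force: 61.1
```

>>> jog_arm(series=[[[0, 0, 0, 0, 0, 0.05, 10], [0, 0, 0, 0, 0, 0.1, 10], [0, 0, 0, 0, 0, 0.1, 10], [0, 0, 0, 0, 0, 0.1, 10], [0, 0, 0, 0, 0, 0.1, 10], [0, 0, 0, 0, 0, 0.1, 10], [0, 0, 0, 0, 0, 0.1, 10], [0, 0, 0, 0, 0, 0.1, 10], [0, 0, 0, 0, 0, 0, 10], [0, 0, 0, 0, 0, 0, 10]]])

```text
time_s: 27.1
eef_pos: [0.5624, 0.0179, 0.19]
eef_rot: [0.001, -0.281, 0.96, -0.0]
wrist_force: [4.8, -1.0, -1.1]
opening: 0.169
grasp_force: 61.0
```

```bash
python3 - <<'E'
from h import *
o=ctrl.get_obs(); print(o['eef_pos'],o['wrist_force'],o['torque'],np.degrees(yaw(o)),np.degrees(o['q'][5]))
bar();bar('top'); o=ctrl.get_obs(); print(o['torque'])
E
```

```text
[0.56244885 0.01786037 0.18999768] [ 4.77982275 -0.99122023 -1.13827612] [ 0.01290733 -0.78536893 -0.08790218] -147.3303005509019 -132.95119083362965
wrist bar end 0 130 ang 40.81 iqr [39.1 39.9 41.7 42.9] z [0.1546 0.1549 0.1553]
wrist bar end 1 1376 ang 44.65 iqr [36.8 41.7 47.6 50.6] z [0.1544 0.1551 0.1556]
wrist T 7974 [0.5535 0.0105 0.206 ] ang 32.72
top bar end 0 37 ang 47.14 iqr [38.1 43.9 49.4 51.1] z [0.1553 0.1559 0.1571]
top bar end 1 51 ang 41.81 iqr [35.  39.1 45.  48.7] z [0.1547 0.1562 0.1578]
top T 90 [ 0.5279 -0.002   0.207 ] ang 36.47999999999999
[ 0.05343413 -0.83781976 -0.12134335]
```

Turning works: the bar rose about 2 mm in 43°, held at the stops. I'll continue.

>>> jog_arm(series=[[[0, 0, 0, 0, 0, 0.1, 10], [0, 0, 0, 0, 0, 0.14, 10], [0, 0, 0, 0, 0, 0.14, 10], [0, 0, 0, 0, 0, 0.14, 10], [0, 0, 0, 0, 0, 0.14, 10], [0, 0, 0, 0, 0, 0.14, 10], [0, 0, 0, 0, 0, 0.14, 10], [0, 0, 0, 0, 0, 0.14, 10], [0, 0, 0, 0, 0, 0.14, 10], [0, 0, 0, 0, 0, 0.14, 10]]])

```text
time_s: 28.2
eef_pos: [0.5617, 0.0164, 0.19]
eef_rot: [0.0, 0.387, 0.922, -0.001]
wrist_force: [0.8, -6.7, 0.6]
opening: 0.169
grasp_force: 61.3
```

```bash
cat > st.py <<'E'
from h import *
o=ctrl.get_obs(); print(o['eef_pos'],o['wrist_force'],"torque",o['torque'],"yaw",np.degrees(yaw(o)),"q6",np.degrees(o['q'][5]),"turned",np.degrees(o['q'][5])+176-.3,"eff6",o['joint_efforts'][5])
E
python3 st.py
```

```text
[0.56170486 0.01640912 0.18995346] [ 0.77353059 -6.7132419   0.62788277] torque [-0.98287907 -0.21017514  0.13173024] yaw 134.4316310681168 q6 -54.72411820871233 turned 120.97588179128768 eff6 -1.7362044006586075
```

>>> jog_arm(series=[[[0, 0, 0, 0, 0, 0.14, 10], [0, 0, 0, 0, 0, 0.14, 10], [0, 0, 0, 0, 0, 0.14, 10], [0, 0, 0, 0, 0, 0.14, 10], [0, 0, 0, 0, 0, 0.14, 10], [0, 0, 0, 0, 0, 0.14, 10], [0, 0, 0, 0, 0, 0.12, 10], [0, 0, 0, 0, 0, 0.1, 10], [0, 0, 0, 0, 0, 0.1, 10], [0, 0, 0, 0, 0, 0.05, 10]]])

```text
time_s: 29.2
eef_pos: [0.5599, 0.0163, 0.1899]
eef_rot: [-0.0, 0.842, 0.539, -0.003]
wrist_force: [-7.7, -6.3, 6.4]
opening: 0.17
grasp_force: 62.0
```

```bash
python3 st.py; python3 -c "
from h import *
bar();bar('top')
o=ctrl.get_obs(); print(o['torque'],o['joint_efforts'][5],np.degrees(o['q'][5]))"
```

```text
[0.55986048 0.01634713 0.18991142] [-7.65344448 -6.31853924  6.35877916] torque [-0.9974512   1.05907174  0.15862224] yaw 65.2436073780248 q6 14.471528119454973 turned 190.17152811945496 eff6 -0.09674177505075932
wrist bar end 0 1668 ang 44.43 iqr [36.  41.3 47.5 50.1] z [0.1615 0.1622 0.1628]
wrist T 8163 [0.5663 0.0272 0.206 ] ang 65.53
top bar end 0 38 ang 47.94 iqr [38.1 44.6 50.1 51.8] z [0.1616 0.1635 0.1648]
top bar end 1 57 ang 41.16 iqr [34.9 38.2 44.7 48.3] z [0.1618 0.164  0.1652]
top T 74 [ 0.5461 -0.0061  0.2064] ang 66.09
[-1.01908625  0.9459326  -0.08993676] 0.3717500623315573 14.372197468669201
```

The bar is now at 0.1622 m (0.167 expected at the hooks). The lateral force has reached 10 N from a small axis offset, so I'll relieve that while turning on.

>>> jog_arm(series=[[[-1.5, -0.7, -0.5, 0, 0, 0, 10], [-1.4, -0.7, 0, 0, 0, 0, 10], [0, 0, 0, 0, 0, 0.05, 10], [0, 0, 0, 0, 0, 0.1, 10], [0, 0, 0, 0, 0, 0.12, 10], [0, 0, 0, 0, 0, 0.12, 10], [0, 0, 0, 0, 0, 0.12, 10], [0, 0, 0, 0, 0, 0.12, 10], [0, 0, 0, 0, 0, 0.12, 10], [0, 0, 0, 0, 0, 0.1, 10]]])

```text
time_s: 30.3
eef_pos: [0.5582, 0.0172, 0.19]
eef_rot: [-0.001, 0.99, 0.144, -0.001]
wrist_force: [-2.0, 4.3, 0.4]
opening: 0.171
grasp_force: 61.4
```

```bash
python3 st.py
```

```text
[0.55824828 0.01715887 0.18997401] [-2.0242972   4.25290557  0.36088002] torque [0.51935176 0.16136325 0.16607286] yaw 16.532004247947576 q6 62.97115496686988 turned 238.67115496686986 eff6 -1.0268373414874077
```

>>> jog_arm(series=[[[0.5, 0, 0, 0, 0, 0.03, 10], [0, 0, 0, 0, 0, 0.03, 10], [0, 0, 0, 0, 0, 0.03, 10], [0, 0, 0, 0, 0, 0.03, 10], [0, 0, 0, 0, 0, 0.03, 10], [0, 0, 0, 0, 0, 0.03, 10], [0, 0, 0, 0, 0, 0.03, 10], [0, 0, 0, 0, 0, 0.03, 10], [0, 0, 0, 0, 0, 0.03, 10], [0, 0, 0, 0, 0, 0.03, 10]]])

```text
time_s: 31.3
eef_pos: [0.5582, 0.0177, 0.1899]
eef_rot: [-0.001, 1.0, -0.004, -0.002]
wrist_force: [-3.8, 4.4, 2.6]
opening: 0.171
grasp_force: 61.6
```

```bash
python3 st.py; python3 -c "
from h import *
bar();bar('top')"
```

```text
[0.55817366 0.01770412 0.18992906] [-3.80386994  4.38208523  2.61757636] torque [0.64736324 0.57707892 0.08589478] yaw -0.44398333416560015 q6 79.98716170097023 turned 255.68716170097022 eff6 -0.2798356208950281
wrist bar end 0 1883 ang 41.89 iqr [34.6 38.9 45.8 49.6] z [0.1633 0.1653 0.166 ]
wrist T 8166 [0.5723 0.0166 0.2061] ang 179.87
top bar end 0 37 ang 47.08 iqr [36.1 42.7 50.2 51.8] z [0.163  0.1665 0.1679]
top bar end 1 45 ang 41.55 iqr [35.2 38.  44.3 47.9] z [0.1639 0.1659 0.167 ]
top T 86 [0.5199 0.0184 0.2072] ang 3.4399999999999977
```

>>> jog_arm(series=[[[0, 0, 0, 0, 0, 0.02, 10], [0, 0, 0, 0, 0, 0.02, 10], [0, 0, 0, 0, 0, 0.02, 10], [0, 0, 0, 0, 0, 0.02, 10], [0, 0, 0, 0, 0, 0.02, 10], [0, 0, 0, 0, 0, 0.02, 10], [0, 0, 0, 0, 0, 0.02, 10], [0, 0, 0, 0, 0, 0.02, 10], [0, 0, 0, 0, 0, 0.02, 10], [0, 0, 0, 0, 0, 0.02, 10]]])

```text
time_s: 32.4
eef_pos: [0.5582, 0.018, 0.1899]
eef_rot: [-0.001, 0.995, -0.103, -0.002]
wrist_force: [-3.8, 5.9, 2.5]
opening: 0.166
grasp_force: 61.6
```

```bash
python3 st.py
```

```text
[0.5581998  0.01804799 0.18993099] [-3.8242617   5.88751258  2.49344592] torque [0.86996796 0.51130235 0.13414696] yaw -11.873779032616618 q6 91.42260520626877 turned 267.12260520626876 eff6 -0.1468605687841773
```

>>> jog_arm(series=[[[0, 0, 0, 0, 0, 0.02, 10], [0, 0, 0, 0, 0, 0.02, 10], [0, 0, 0, 0, 0, 0.02, 10], [0, 0, 0, 0, 0, 0.02, 10], [0, 0, 0, 0, 0, 0.02, 10], [0, 0, 0, 0, 0, 0, 10], [0, 0, 0, 0, 0, 0, 10], [0, 0, 0, 0, 0, 0, 10], [0, 0, 0, 0, 0, 0, 10], [0, 0, 0, 0, 0, 0, 10]]])

```text
time_s: 33.4
eef_pos: [0.5582, 0.0182, 0.19]
eef_rot: [-0.001, 0.988, -0.153, -0.002]
wrist_force: [-3.8, 6.1, 1.5]
opening: 0.172
grasp_force: 61.6
```

```bash
python3 st.py; python3 -c "
from h import *
bar();bar('top')"
```

```text
[0.55823669 0.01821801 0.18995207] [-3.84770834  6.09344361  1.51897721] torque [0.96387315 0.46175643 0.049444  ] yaw -17.568210340320288 q6 97.11699047549382 turned 272.8169904754938 eff6 -0.010342077584937215
wrist bar end 0 1875 ang 41.05 iqr [34.6 36.  45.3 49.5] z [0.1621 0.1658 0.1666]
wrist bar end 1 739 ang 46.68 iqr [41.3 44.  49.2 56.4] z [0.1658 0.1665 0.167 ]
wrist T 8162 [0.5717 0.0133 0.206 ] ang 162.67
top bar end 0 35 ang 47.98 iqr [37.3 43.6 50.5 52. ] z [0.1622 0.1662 0.1675]
top bar end 1 44 ang 40.56 iqr [35.  37.2 44.1 47.8] z [0.1636 0.1665 0.1676]
top T 84 [0.5214 0.0297 0.2069] ang 163.07
```

>>> jog_arm(series=[[[0, 0, 0, 0, 0, 0.01, 10], [0, 0, 0, 0, 0, 0.01, 10], [0, 0, 0, 0, 0, 0.01, 10], [0, 0, 0, 0, 0, 0.01, 10], [0, 0, 0, 0, 0, 0.01, 10], [0, 0, 0, 0, 0, 0.01, 10], [0, 0, 0, 0, 0, 0.01, 10], [0, 0, 0, 0, 0, 0.01, 10], [0, 0, 0, 0, 0, 0.01, 10], [0, 0, 0, 0, 0, 0.01, 10]]])

```text
time_s: 34.5
eef_pos: [0.5583, 0.0184, 0.1899]
eef_rot: [-0.001, 0.979, -0.202, -0.002]
wrist_force: [-2.7, 7.9, 2.7]
opening: 0.172
grasp_force: 61.6
```

```bash
python3 st.py
```

```text
[0.558301   0.01838433 0.18993947] [-2.74815898  7.86631409  2.74772136] torque [1.07455015 0.41592071 0.19603893] yaw -23.294277210510863 q6 102.85117518094125 turned 278.55117518094124 eff6 0.06036166101694107
```

>>> jog_arm(series=[[[0, 0, 0, 0, 0, 0.01, 10], [0, 0, 0, 0, 0, 0.01, 10], [0, 0, 0, 0, 0, 0.01, 10], [0, 0, 0, 0, 0, 0.01, 10], [0, 0, 0, 0, 0, 0.01, 10], [0, 0, 0, 0, 0, 0.01, 10], [0, 0, 0, 0, 0, 0.01, 10], [0, 0, 0, 0, 0, 0.01, 10], [0, 0, 0, 0, 0, 0.01, 10], [0, 0, 0, 0, 0, 0.01, 10]]])

```text
time_s: 35.5
eef_pos: [0.5584, 0.0185, 0.1899]
eef_rot: [-0.002, 0.968, -0.251, -0.002]
wrist_force: [-2.3, 8.2, 2.6]
opening: 0.171
grasp_force: 61.5
```

```bash
python3 st.py
```

```text
[0.55836737 0.01854356 0.18991696] [-2.26591395  8.19547583  2.55735789] torque [1.14849228 0.3048662  0.24363977] yaw -29.017764131465935 q6 108.57701186324094 turned 284.27701186324094 eff6 0.1027651154436171
```

```bash
python3 -c "
from h import *
for i in range(3):
    bar(); o=ctrl.get_obs(); print(o['torque'],o['wrist_force'],o['joint_efforts'][5],np.degrees(yaw(o)))"
```

```text
wrist bar end 0 1794 ang 40.76 iqr [34.6 35.7 45.1 49.6] z [0.1613 0.166  0.1667]
wrist bar end 1 990 ang 45.48 iqr [36.8 41.9 48.8 52.4] z [0.1658 0.1666 0.1672]
wrist T 8160 [0.5709 0.0113 0.206 ] ang 151.41
[1.10047561 0.38352245 0.1987862 ] [-1.97450071  8.94518664  1.21006489] 0.17471781000494957 -29.049496620381902
wrist bar end 0 1812 ang 40.75 iqr [34.6 35.7 45.1 49.5] z [0.1614 0.166  0.1668]
wrist bar end 1 985 ang 45.45 iqr [36.8 41.9 48.7 51.9] z [0.1658 0.1666 0.1672]
wrist T 8172 [0.5708 0.0113 0.206 ] ang 151.36
[1.10028979 0.34416209 0.1849267 ] [-2.97447295  7.91782303  2.33289224] 0.22278358228504658 -29.013327494189564
wrist bar end 0 1806 ang 40.67 iqr [34.6 35.7 45.1 49.7] z [0.1615 0.166  0.1668]
wrist bar end 1 982 ang 45.34 iqr [36.8 41.9 48.8 53.4] z [0.1659 0.1666 0.1672]
wrist T 8161 [0.5708 0.0113 0.206 ] ang 151.35
[1.13206999 0.35005237 0.15453395] [-2.44497737  7.59033744  1.89291008] 0.15444813296198845 -29.004869410657157
```

>>> jog_arm(series=[[[0, 0, 0, 0, 0, 0.01, 10], [0, 0, 0, 0, 0, 0.01, 10], [0, 0, 0, 0, 0, 0.01, 10], [0, 0, 0, 0, 0, 0.01, 10], [0, 0, 0, 0, 0, 0.01, 10], [0, 0, 0, 0, 0, 0, 10], [0, 0, 0, 0, 0, 0, 10], [0, 0, 0, 0, 0, 0, 10], [0, 0, 0, 0, 0, 0, 10], [0, 0, 0, 0, 0, 0, 10]]])

```text
time_s: 36.65
eef_pos: [0.5584, 0.0186, 0.1899]
eef_rot: [-0.002, 0.962, -0.275, -0.002]
wrist_force: [-1.3, 8.5, 1.9]
opening: 0.165
grasp_force: 61.5
```

```bash
python3 st.py
```

```text
[0.5584053  0.01861988 0.18990981] [-1.30637282  8.53254836  1.92396862] torque [1.19320017 0.37893338 0.12636939] yaw -31.867134674246294 q6 111.42626739863859 turned 287.12626739863856 eff6 0.1526150107383728
```

```bash
cat >> h.py <<'E'
def bz(n='wrist'):
    c=ctrl.camera(n); Q=cloud(c).reshape(-1,3); d=Q[:,:2]-C; a=np.radians(43.5); u=d@[np.cos(a),np.sin(a)]; t=d@[-np.sin(a),np.cos(a)]
    for s in(1,-1):
        k=(s*u>.083)&(s*u<.097)&(abs(t)<.006)&(Q[:,2]>.15)&(Q[:,2]<.174)
        if k.sum()>5: print(n,s,k.sum(),"bar top z",np.median(Q[k,2]).round(5))
E
python3 -c "
from h import *
bz();bz('top')"
```

```text
wrist 1 499 bar top z 0.1666
wrist -1 362 bar top z 0.16691
top 1 7 bar top z 0.1679
top -1 25 bar top z 0.16765
```

>>> jog_arm(series=[[[0, 0, 0, 0, 0, 0.01, 10], [0, 0, 0, 0, 0, 0.01, 10], [0, 0, 0, 0, 0, 0.01, 10], [0, 0, 0, 0, 0, 0.01, 10], [0, 0, 0, 0, 0, 0.01, 10], [0, 0, 0, 0, 0, 0.01, 10], [0, 0, 0, 0, 0, 0.01, 10], [0, 0, 0, 0, 0, 0.01, 10], [0, 0, 0, 0, 0, 0.01, 10], [0, 0, 0, 0, 0, 0.01, 10]]])

```text
time_s: 37.75
eef_pos: [0.5585, 0.0188, 0.1899]
eef_rot: [-0.002, 0.947, -0.322, -0.002]
wrist_force: [-1.5, 8.7, 2.3]
opening: 0.17
grasp_force: 62.1
```

```bash
python3 st.py;python3 -c "
from h import *
bz();bz('top')"; python3 st.py
```

```text
[0.55851127 0.01881221 0.18994766] [-1.46116967  8.65780171  2.26454625] torque [1.28572027 0.28987494 0.31196086] yaw -37.59667151313378 q6 117.1647934102298 turned 292.86479341022977 eff6 0.17631787341088057
wrist 1 478 bar top z 0.16673
wrist -1 382 bar top z 0.16701
top 1 6 bar top z 0.1666
top -1 25 bar top z 0.16849
[0.55851734 0.01878339 0.18994692] [-2.13665561  8.73136281  1.88047749] torque [1.23065459 0.23978852 0.20830566] yaw -37.59622172844964 q6 117.16119471407549 turned 292.86119471407545 eff6 0.29500306583940983
```

The torque has climbed from 0.13 through 0.20 and 0.24 to about 0.3 while the bar stopped rising at the hook height (0.167 m), so it is snug. I'll relax the lateral load, release and rise.

>>> jog_arm(series=[[[-0.7, -1, 0, 0, 0, 0, 10], [-0.7, -1, 0, 0, 0, 0, 10], [0, 0, 0, 0, 0, 0, 10], [0, 0, 0, 0, 0, 0, 85], [0, 0, 0, 0, 0, 0, 85], [0, 0, 0, 0, 0, 0, 85], [0, 0, 0, 0, 0, 0, 85], [0, 0, 0, 0, 0, 0, 85], [0, 0, 0, 0, 0, 0, 85], [0, 0, 0, 0, 0, 0, 85]]])

```text
time_s: 38.85
eef_pos: [0.5599, 0.0184, 0.1903]
eef_rot: [-0.0, 0.946, -0.323, 0.0]
wrist_force: [-0.4, 0.4, -0.3]
opening: 0.997
grasp_force: 0.0
```

>>> jog_arm(series=[[[0, 0, -10, 0, 0, 0, 85], [0, 0, -20, 0, 0, 0, 85], [0, 0, -30, 0, 0, 0, 85], [0, 0, -30, 0, 0, 0, 85], [0, 0, -30, 0, 0, 0, 85], [0, 0, -20, 0, 0, 0, 85], [0, 0, 0, 0, 0, 0, 85], [0, 0, 0, 0, 0, 0, 85], [0, 0, 0, 0, 0, 0, 85], [0, 0, 0, 0, 0, 0, 85]]])

```text
time_s: 39.85
eef_pos: [0.5592, 0.0186, 0.3287]
eef_rot: [0.0, 0.946, -0.323, -0.001]
wrist_force: [-0.3, -0.1, 0.5]
opening: 0.997
grasp_force: 0.0
```

```bash
python3 st.py; python3 - <<'E'
from h import *
bar();bz();bz('top')
c=ctrl.camera('wrist'); cv2.imwrite('pics/fin.png',c['frame'])
c=ctrl.camera('top'); P=cloud(c).reshape(-1,3); h=P[(P[:,2]>.17)&(P[:,2]<.19)&(abs(np.hypot(*(P[:,:2]-C).T)-.114)<.03)]; s=(h[:,:2]-C)@[.7,.7]>0
print("hooks now",h[s].mean(0),h[~s].mean(0))
E
```

```text
[0.55916176 0.01857238 0.32874867] [-0.26890858 -0.0796822   0.48648426] torque [-0.03276116  0.02628082  0.0244578 ] yaw -37.685204448737984 q6 117.4310992255615 turned 293.1310992255615 eff6 3.9816932257963344e-05
wrist bar end 0 476 ang 42.42 iqr [34.7 39.3 46.1 49.9] z [0.1642 0.166  0.1668]
wrist bar end 1 340 ang 44.77 iqr [36.8 41.5 47.7 50.1] z [0.1658 0.1666 0.1672]
wrist T 2472 [0.5644 0.0147 0.2059] ang 155.4
wrist 1 161 bar top z 0.16656
wrist -1 139 bar top z 0.16678
top -1 24 bar top z 0.16797
hooks now [0.63966015 0.10166853 0.17643039] [ 0.48236226 -0.05881381  0.17666184]
```

View pics/fin.png

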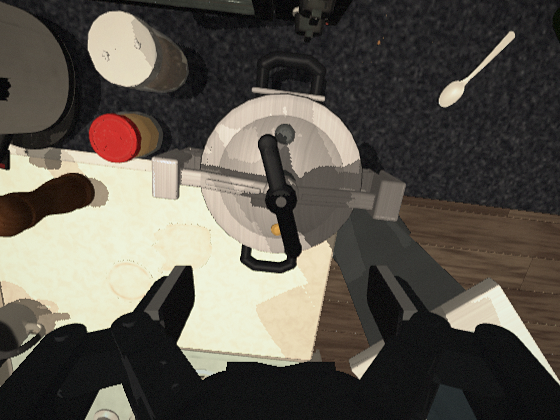

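The final view shows the bar under both hooks (170,178) and (385,195), the lid seated and the bystanders standing. The T now reads 155° against the gripper's 142°, so it either sprang back or slipped on release. I'll find its axis and regrip to check the torque.

```bash
python3 - <<'E'
from h import *
c=ctrl.camera('wrist'); print("hub",unproj(c,[[281,200]],.207),"T ends mid",unproj(c,[[266,137],[294,255]],.206))
Q=cloud(c).reshape(-1,3); r=np.hypot(*(Q[:,:2]-[.56,.018]).T); t=Q[(r<.08)&(Q[:,2]>.196)&(Q[:,2]<.215)]
d=t[:,:2]-t[:,:2].mean(0); v=np.linalg.svd(d,full_matrices=False)[2]; e=d@v.T; print(t.mean(0),t[:,:2].mean(0)+((e.max(0)+e.min(0))/2)@v,np.ptp(e,axis=0),np.degrees(np.arctan2(v[0,1],v[0,0]))%180)
plan(.561,.018,.191,155.4-180,10,85)
E
```

```text
hub [[0.56174334 0.0157607  0.207     ]] T ends mid [[ 0.61392871 -0.0082254   0.206     ]
 [ 0.50969841  0.03991793  0.206     ]]
[0.56454137 0.01462594 0.20590047] [0.56085864 0.0166242 ] [0.12041726 0.02900118] 155.44326961074097
q deg [-10.3   4.7  87.   -0.   88.3 117.4] pos [0.5597 0.0185 0.33  ] yaw -37.69 dyaw 13.09 mm [   1.3   -0.5 -139. ]
[0.1, -0.0, 13.9, 0, 0, -0.0228, 85],[0.1, -0.0, 13.9, 0, 0, -0.0228, 85],[0.1, -0.0, 13.9, 0, 0, -0.0228, 85],[0.1, -0.0, 13.9, 0, 0, -0.0228, 85],[0.1, -0.0, 13.9, 0, 0, -0.0228, 85],[0.1, -0.0, 13.9, 0, 0, -0.0228, 85],[0.1, -0.0, 13.9, 0, 0, -0.0228, 85],[0.1, -0.0, 13.9, 0, 0, -0.0228, 85],[0.1, -0.0, 13.9, 0, 0, -0.0228, 85],[0.1, -0.0, 13.9, 0, 0, -0.0228, 85],
```

>>> jog_arm(series=[[[0, 0, 10, 0, 0, -0.1145, 85], [0, 0, 20, 0, 0, -0.1145, 85], [2.4, 1.3, 30, 0, 0, 0, 85], [0, 0, 30, 0, 0, 0, 85], [0, 0, 25, 0, 0, 0, 85], [0, 0, 15, 0, 0, 0, 85], [0, 0, 9, 0, 0, 0, 85], [0, 0, 0, 0, 0, 0, 85], [0, 0, 0, 0, 0, 0, 85], [0, 0, 0, 0, 0, 0, 85]]])

```text
time_s: 41.15
eef_pos: [0.5624, 0.0161, 0.1928]
eef_rot: [-0.0, 0.977, -0.213, 0.001]
wrist_force: [-0.7, -0.2, 1.1]
opening: 0.989
grasp_force: 0.0
```

>>> jog_arm(series=[[[0, 0, 0, 0, 0, 0, 10], [0, 0, 0, 0, 0, 0, 10], [0, 0, 0, 0, 0, 0, 10], [0, 0, 0, 0, 0, 0, 10], [0, 0, 0, 0, 0, 0, 10], [0, 0, 0, 0, 0, 0, 10], [0, 0, 0, 0, 0, 0, 10], [0, 0, 0, 0, 0, 0, 10], [0, 0, 0, 0, 0, 0, 10], [0, 0, 0, 0, 0, 0, 10]]])

```text
time_s: 42.15
eef_pos: [0.5618, 0.0169, 0.1916]
eef_rot: [-0.001, 0.977, -0.213, 0.0]
wrist_force: [0.8, 5.7, 3.2]
opening: 0.169
grasp_force: 61.8
```

```bash
python3 st.py
```

```text
[0.5617746  0.01685584 0.19162645] [0.77187265 5.65182019 3.22671484] torque [ 0.83097694 -0.10269823 -0.00976036] yaw -24.550653277348275 q6 104.11834376273134 turned 279.81834376273133 eff6 -0.010823504417203367
```

>>> jog_arm(series=[[[0, 0, 0, 0, 0, 0.01, 10], [0, 0, 0, 0, 0, 0.01, 10], [0, 0, 0, 0, 0, 0.01, 10], [0, 0, 0, 0, 0, 0.01, 10], [0, 0, 0, 0, 0, 0.01, 10], [0, 0, 0, 0, 0, 0.01, 10], [0, 0, 0, 0, 0, 0.01, 10], [0, 0, 0, 0, 0, 0.01, 10], [0, 0, 0, 0, 0, 0.01, 10], [0, 0, 0, 0, 0, 0.01, 10]]])

```text
time_s: 43.15
eef_pos: [0.5617, 0.0167, 0.1917]
eef_rot: [-0.0, 0.965, -0.261, 0.0]
wrist_force: [0.5, 4.3, 4.0]
opening: 0.167
grasp_force: 61.9
```

```bash
python3 st.py
```

```text
[0.56171665 0.0166853  0.191651  ] [0.5488384  4.29921464 3.99710766] torque [ 0.75259508 -0.11047117  0.25375088] yaw -30.28914721015027 q6 109.85655411687124 turned 285.5565541168712 eff6 0.09341410361230373
```

Torque again reaches 0.25 N m at 285°, matching the earlier reading at that angle, so the screw is snug. The change in T angle was springback. I'll release and rise.

>>> jog_arm(series=[[[0, 0, 0, 0, 0, 0, 10], [0, 0, 0, 0, 0, 0, 10], [0, 0, 0, 0, 0, 0, 85], [0, 0, 0, 0, 0, 0, 85], [0, 0, 0, 0, 0, 0, 85], [0, 0, 0, 0, 0, 0, 85], [0, 0, 0, 0, 0, 0, 85], [0, 0, 0, 0, 0, 0, 85], [0, 0, 0, 0, 0, 0, 85], [0, 0, 0, 0, 0, 0, 85]]])

```text
time_s: 44.15
eef_pos: [0.5615, 0.0162, 0.1913]
eef_rot: [0.0, 0.965, -0.261, -0.0]
wrist_force: [-0.2, 0.1, -0.1]
opening: 0.993
grasp_force: 0.0
```

>>> jog_arm(series=[[[0, 0, -10, 0, 0, 0, 85], [0, 0, -20, 0, 0, 0, 85], [0, 0, -30, 0, 0, 0, 85], [0, 0, -30, 0, 0, 0, 85], [0, 0, -30, 0, 0, 0, 85], [0, 0, -20, 0, 0, 0, 85], [0, 0, 0, 0, 0, 0, 85], [0, 0, 0, 0, 0, 0, 85], [0, 0, 0, 0, 0, 0, 85], [0, 0, 0, 0, 0, 0, 85]]])

```text
time_s: 45.15
eef_pos: [0.5608, 0.0164, 0.3297]
eef_rot: [0.0, 0.965, -0.261, -0.001]
wrist_force: [-0.1, 0.4, -0.5]
opening: 0.993
grasp_force: 0.0
```

```bash
python3 st.py; python3 - <<'E'
from h import *
bar();bz()
Q=cloud(ctrl.camera('wrist')).reshape(-1,3); r=np.hypot(*(Q[:,:2]-[.561,.017]).T)
p=Q[(r>.078)&(r<.092)&(Q[:,2]>.105)&(Q[:,2]<.130)]
A=np.c_[p[:,:2]-[.561,.017],np.ones(len(p))]; s=np.linalg.lstsq(A,p[:,2],rcond=None)[0]; print("flange tilt deg",np.degrees(s[:2]),"z",s[2])
E
```

```text
[0.56078685 0.01636102 0.32974364] [-0.14127776  0.38145088 -0.49266703] torque [ 0.01183026 -0.03429179  0.00990036] yaw -30.295790725918394 q6 109.84698375246153 turned 285.54698375246153 eff6 6.29605074209394e-05
wrist bar end 0 478 ang 42.35 iqr [34.7 39.2 46.2 50. ] z [0.1641 0.1661 0.1668]
wrist bar end 1 328 ang 44.68 iqr [36.9 41.5 47.9 50.2] z [0.1659 0.1666 0.1672]
wrist T 2420 [0.5647 0.0147 0.2059] ang 155.36
wrist 1 166 bar top z 0.16639
wrist -1 140 bar top z 0.16699
flange tilt deg [-0.07019587 -0.02373134] z 0.1195318073589892
```

```bash
python3 -c "
from bench import ctrl
print(ctrl.hand_in())"
```

```text
the job is handed in; nothing more can be done
None
```

The pressure cooker is closed and the job was handed in at about 45 s: lid level on the rim, bar swung to the stops under both hooks, T-handle tightened to about 0.25 N m, and the gripper clear. On release the T-handle sprang back about 5°, to the same angle both times I let go, with the bar still at hook height; the verdict was not shown.

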